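# Put up the second shelf bracket on the bar rack and fold the parking arm away

### The arm

A 7-joint arm with a two-finger parallel gripper is mounted at the origin on the work surface. World frame = base frame: x ahead of the robot, y to its left, z up, the work surface at z = 0. Lengths are in m, angles in rad, forces in N, time in s.
With the tool pointing down it reaches from about 0.425 to 0.825 m from the base axis. Payload 3.6 kg.
Tool frame: the origin (TCP) lies midway between the tips of the shut fingers; the grasp point (between the pads) lies behind it (robot.hold_point_z is the z of the grasp point in the tool frame, in m); z points along the fingers, y is the direction in which the jaws open and shut (so a half turn about z gives the same grasp; the last joint's range is limited). The gripper opens to 85 mm and grips with 20 to 120 N. Pads are 22 mm wide; open, the fingers measure 114 mm over their backs; the gripper's body (76 mm by 85 mm) begins 54 mm behind the grasp point. The pads swing forward as they close: fully open they stand 13 mm farther back than shut.
Start: joints at [1.319, 0.615, -0.013, 1.423, 0.008, 1.103, -0.04], TCP at [0.146, -0.633, 0.231] pointing down, gripper open.
Joint ranges: [-3.12, 3.12], [-0.3, 2.06], [-1.34, 1.32], [0.26, 2.42], [-1.36, 4.5], [0.01, 1.98], [-2.84, 2.84]. Speed limits (rad/s): [2.79, 2.79, 3.14, 3.14, 3.14, 3.14, 3.14].

### API

Orientations are given as [roll, pitch, yaw] about the fixed x, y, z axes, in that order (R = Rz(yaw) Ry(pitch) Rx(roll)).
In Python, from workcell import robot, vision, order gives the robot as it stands.
- The arm moves only by the tool arm_command, never from a script. Its arguments are lists of equal length, an entry for each row: "turn": the turn, a rotation vector about the tool's x, y, z in degrees, a list of three; "slide": the shift along the tool's x, y, z in m, a list of three; "jaw": the opening, from 0 (shut) to 1 (fully open). A call has 1 to 12 rows; each row shifts and turns the pose as measured when the row begins, along the tool's axes as they then stand; what a row does not reach is not made up. A row lasts 1/12 s, in which the tool goes at most 41.7 mm and 7.16 degrees, less where a joint would pass 70% of its speed; a pose out of reach is approached as far as the arm can. A call is refused whole if a number of a shift passes 0.0417 or a number of a turn 7.16, either way. A call with a gripper value outside its range is refused whole. The fingers move at their own pace and stop on an object; "force" is the grip in N (left out, the last holds). Time passes only in rows, so rows that do not move let the fingers close. It gives the time, the measured TCP pose, the force and the opening at its end, in the units of the state.
- robot.observe(): the state, without advancing time (a new reading comes with each control period).
- vision.snapshot(name): name is "side" or "top"; returns the picture (384x512x3 uint8, red, green, blue); there is no depth.
- vision.camera_params(name): a dict with "K" (3x3 intrinsics, pixels), "R" (3x3) and "t" (3): a world point X has camera coordinates R X + t. Camera axes: x right, y down, z forward; pixel columns grow to the right and rows downward; lengths in m; the calibration is good to about 2 mm. A picture is of the moment at which its call begins. camera_params takes no time and is no camera call.
- order.close_job(): hands the job in, once; it reports no verdict.
The state is a dict: "t": time; "joint_positions": joint angles; "qd": joint speeds; "tau": joint torques, N m; "position": TCP position; "ee_rot": TCP orientation; "ft_force": force on the tool from outside, world axes, zero at the start; "torque": the same for the moment, N m; "width": finger opening in m.
Only numpy, scipy, OpenCV 4.12 (cv2) and the standard library are available. Lean on these libraries where they do the work, as an engineer would, in place of code of your own. Each camera call takes 0.05 s, during which the arm holds its last target.

### The job

Get the steel bar rack ready for its shelf: take the spare shelf bracket off the swing-out arm of the bamboo board, hook both its lugs into the top two slots of the rack's empty upright, level with the bracket on the other upright, and press it down until it is fully home and its spring catch has snapped out. Then swing the emptied arm flat against the bamboo board. Leave all the other things on the bar where they stand.

Things in the scene. Friction and masses are not known exactly. Their poses are not given: they have to be found in the camera images.
- bracket: Loose spare shelf bracket, stainless, 0.2-0.45 kg, an upright open triangle 12 mm thick. Origin: mid-thickness, top edge, back face. x to the back (towards the upright when mounted), z up, nose at x -170 mm. Top bar z -16..0 with a 7 mm upstand at the nose; back leg x -18..0, down to z -84; brace 13 mm wide from the leg's foot (x -15, z -77) to the nose. Centre of mass x -68, z -30. Hold it by the top bar from above.
- hang_point (a point): Underside of the bracket's top bar at x -68, z -16 mm of the bracket. At the start the bracket hangs here on the swing-out arm, level, top edge 211 mm above the bar, 68 mm out from the board's face, square to the arm, nose to the board's +y. The arm runs through the open triangle: lift the bracket 10 to 18 mm, then draw it 75 mm or more outwards along the arm to free it.
- upper_lug (a point): Root of the upper of two hook lugs on the bracket's back face (z -18 mm); the lower one lies 42 mm below. Each is 6 mm thick and stands 11.5 mm out: a neck 12 mm high centred here, and beyond a 5.5 mm gap (x 5.5 to 11.5) a tooth hanging 10 mm lower than the neck's underside.
- catch (a joint): Spring pin in the bracket's back leg, 6 mm thick, round nose, at z -43 mm of the bracket. 0 = out (nose 6 mm proud of the back face), grows as it is pushed in, to 0.0075 m; that takes 6 to 11 N. The upright pushes it in (over 0.003) while the bracket is hooked in; it snaps out into the slot (under 0.002) only when the bracket is fully down, so that the bracket cannot lift off.
- rack: Fixed stainless rack: two slotted upright channels 36 mm wide, 28 deep, 220 high, centres at y +80 and -80 mm, on a 6 mm base plate reaching 99 mm behind the faces. Origin on the bar, midway, in the plane of the slotted front faces; x from the faces backwards, z up. Each has one column of slots 11 mm wide, 28 high, 42 apart, in a 4 mm front plate, hollow behind; top slot 176-204 mm up, second 134-162.
- seat_left (a point): On the rack's front face, mid-width of the upright at y +80 mm, 200 mm above the bar: where the bracket's origin lies when fully home there. Axes as the rack's. To hook in: bracket's x along the rack's x, origin 10 to 16 mm above the seat, push back until its back face meets the front face (up to 12 N), then down. The pin's friction holds it up: press down with about 5 N (up to 14), near the back.
- seat_right (a point): The same on the upright at y -80 mm.
- mate: Bracket already fitted (fixed), same shape, size and origin as the spare one, reaching 170 mm forward. Its origin lies at one of the two seats; the other upright is the empty one and takes the spare bracket. A bracket that is home has 1.5 mm play and may sag up to 0.05 rad at the nose.
- peg: Short fixed steel hook low on the empty upright, reaching 66 mm forward, its top 78 mm above the bar, well below the mounted bracket. Origin on the bar under its back face.
- board: Fixed bamboo tool board, 18 mm thick, 225 mm high, standing on the bar on two flat feet 12 mm high that reach 30 mm out in front. Origin on the bar in the plane of its front face, below the arm's pivot. x points from the front face backwards, away from the robot; the face runs from y = -33 to +132 mm.
- swing_arm (a joint): Angle of the steel swing-out arm about its upright pivot. 0 = standing straight out from the board along its -x (at the start), grows as the arm swings sideways towards the board's +y, 1.57 = flat along the board's face. Stiff hinge: stays where it is left, needs about 1 N at the tip.
- swing_pivot (a point): Pivot of the swing-out arm: 12 mm in front of the board's face, 190 mm above the bar. Ears and barrel round it are 36 mm high.
- swing_tip (a point): Tip of the swing-out arm, 120 mm from the pivot. The arm is a round rod 10 mm thick with its axis 190 mm above the bar; its last 6 mm turn up by 7 mm, so that the top of the tip is 202 mm above the bar.
- canister: Flip-top plastic canister, white with grey lid, 96 mm square, 156 mm high, loose. Origin under its centre. Bystander.
- press: Stainless burger press, disc 116 mm across with a black push handle, 92 mm high, loose. Origin under its centre. Stands below the parked bracket. Bystander.
- turner: Bamboo turner lying on the bar, 285 mm long, 80 mm wide, 8 mm thick, loose. Origin on the bar near its middle. Bystander.
- dish: Small black ceramic dish, 96 mm across, 28 mm high, loose. Origin under its centre. Stands in front of the rack. Bystander.
- bottle: Green glass oil bottle, 60 mm across, 205 mm high, loose. Origin under its centre. Stands between rack and board. Bystander.
- mill: Dark wooden pepper mill, 58 mm across, 178 mm high, loose. Origin under its centre. Bystander.

How it is judged:
By the outcome, as a careful person would: the job done as asked, in the order asked, and still so for the second after the job is handed in, with the robot touching nothing.
It also fails if it takes over 64 s, if anything falls off the work surface, if the arm or the gripper's body presses on something with over 40 N, if the wrist force passes 120 N, or if a joint passes its speed limit or range.

## Working session

There is one attempt and no reset: what is moved stays moved. The work goes in short steps, Python scripts to look and compute and a tool call to move; the robot and the scene stay as the last step left them, time stands still between calls to the robot, and variables do not carry over. Pictures are saved under pics/ and viewed, and the job is handed in when it is done.

Besides the shell and the picture viewer there is one more tool, called after ">>>" by a JSON object that holds its "api" and its "payload", one argument or row to a line. arm_command: Moves the arm, as the interface text tells. Its arguments: {"type":"object","properties":{"turn":{"type":"array"},"slide":{"type":"array"},"jaw":{"type":"array"},"force":{"type":"number"}},"required":["turn","slide","jaw"]}

```bash
ls; mkdir -p pics
python3 - <<'E'
from workcell import robot, vision, order
import cv2,numpy as np
np.set_printoptions(precision=4,suppress=True)
print(robot.observe(), robot.hold_point_z)
for n in("side","top"):
    im=vision.snapshot(n); cv2.imwrite(f"pics/{n}0.png",im[:,:,::-1]); print(n,vision.camera_params(n))
E
```

```text
pics
{'t': 0.0, 'joint_positions': array([ 1.3185,  0.6159, -0.0126,  1.4249,  0.0081,  1.1034, -0.0404]), 'qd': array([-0.0001, -0.0008, -0.0002,  0.0015,  0.0016, -0.0008,  0.0007]), 'tau': array([ -0.0004, -46.9219,   0.2592, -17.1039,   0.01  ,   0.0096,
        -0.    ]), 'position': array([ 0.1454, -0.6327,  0.2301]), 'ee_rot': array([-3.139 ,  0.    ,  0.2259]), 'ft_force': array([-0.7267, -0.2512,  0.7112]), 'torque': array([0.0272, 0.0266, 0.013 ]), 'width': 0.08525078033717183} -0.0187
side {'K': array([[370.7584,   0.    , 253.321 ],
       [  0.    , 370.7584, 195.7029],
       [  0.    ,   0.    ,   1.    ]]), 'R': array([[-0.8403, -0.5418, -0.0176],
       [-0.2711,  0.4482, -0.8518],
       [ 0.4694, -0.711 , -0.5235]]), 't': array([0.3939, 0.245 , 1.1343])}
top {'K': array([[471.23  ,   0.    , 260.4165],
       [  0.    , 471.23  , 193.2919],
       [  0.    ,   0.    ,   1.    ]]), 'R': array([[-0.0251, -0.9997,  0.0007],
       [-0.987 ,  0.0246, -0.1589],
       [ 0.1588, -0.0047, -0.9873]]), 't': array([0.0046, 0.5276, 1.6221])}
```

View pics/side0.png

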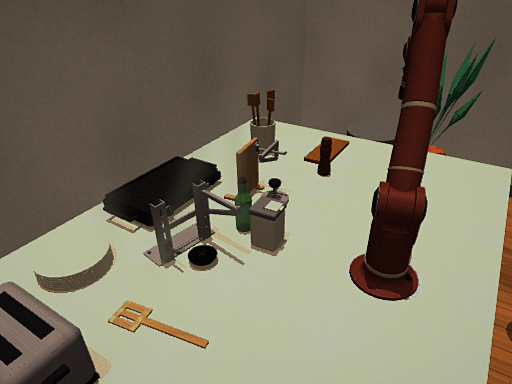

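View pics/top0.png

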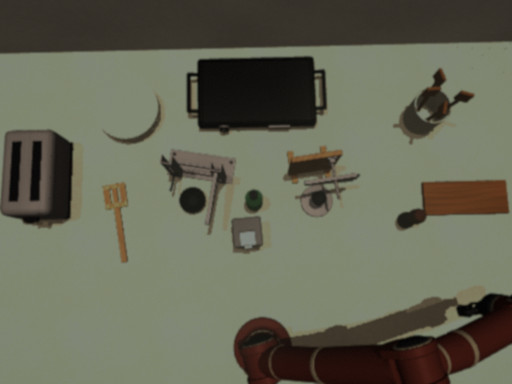

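Run:
```python
import cv2
t=cv2.imread("pics/top0.png"); s=cv2.imread("pics/side0.png")
def crop(im,x0,y0,x1,y1,f,name):
    c=cv2.resize(im[y0:y1,x0:x1],None,fx=f,fy=f,interpolation=cv2.INTER_CUBIC)
    c=cv2.convertScaleAbs(c,alpha=1.4,beta=20)
    for x in range((x0+9)//10*10,x1,10): 
        cv2.line(c,((x-x0)*f,0),((x-x0)*f,5),(0,0,255),1)
        if x%20==0: cv2.putText(c,str(x),((x-x0)*f,15),0,.35,(0,0,255),1)
    for y in range((y0+9)//10*10,y1,10):
        cv2.line(c,(0,(y-y0)*f),(5,(y-y0)*f),(0,0,255),1)
        if y%20==0: cv2.putText(c,str(y),(6,(y-y0)*f+4),0,.35,(0,0,255),1)
    cv2.imwrite("pics/"+name,c)
crop(t,270,130,370,220,8,"tb.png"); crop(t,150,140,250,240,6,"tr.png")
crop(s,225,80,305,250,6,"sb.png") if 0 else crop(s,220,125,310,215,6,"sb.png")
crop(s,135,165,255,275,6-1,"sr.png")
```

```text
(no output)
```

View pics/tb.png

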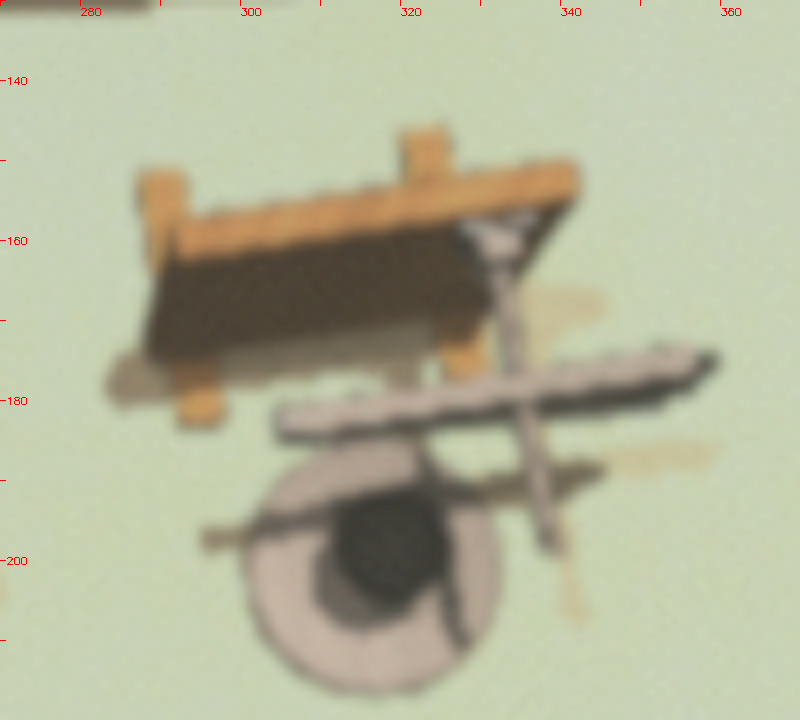

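View pics/tr.png

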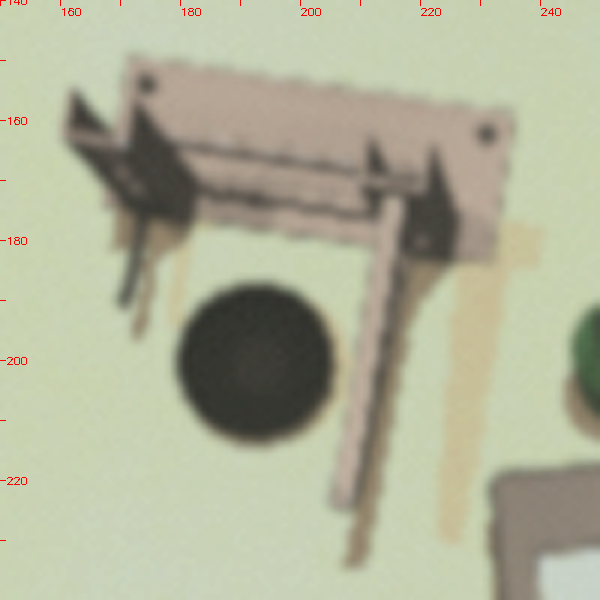

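View pics/sb.png

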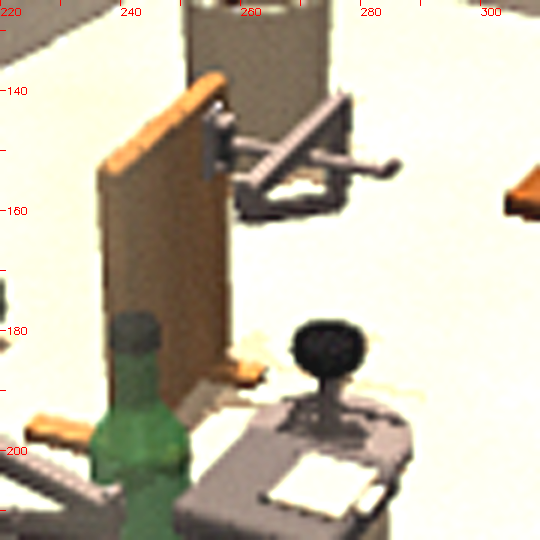

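View pics/sr.png

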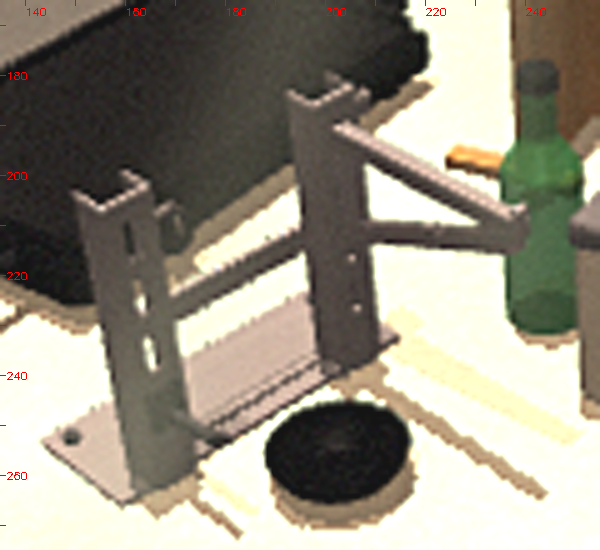

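```bash
cat > h.py <<'E'
import numpy as np,cv2
from workcell import robot, vision, order
np.set_printoptions(precision=4,suppress=True)
P={n:vision.camera_params(n) for n in("side","top")}
def ray(n,u,v,z):
    p=P[n]; R=np.array(p["R"]);t=np.array(p["t"])
    c=-R.T@t; d=R.T@np.linalg.inv(p["K"])@np.array([u,v,1.])
    return c+d*(z-c[2])/d[2]
def two(pt,ps):
    A=np.zeros((3,3));b=np.zeros(3)
    for n,q in(("top",pt),("side",ps)):
        p=P[n];R=np.array(p["R"]);c=-R.T@p["t"];d=R.T@np.linalg.inv(p["K"])@np.array([*q,1.]);d/=np.linalg.norm(d)
        M=np.eye(3)-np.outer(d,d);A+=M;b+=M@c
    X=np.linalg.solve(A,b); return X
def proj(n,X):
    p=P[n];q=p["K"]@(p["R"]@np.asarray(X)+p["t"]);return q[:2]/q[2]
def crop(im,x0,y0,x1,y1,f,name,pts=()):
    c=cv2.resize(im[y0:y1,x0:x1,::-1],None,fx=f,fy=f,interpolation=cv2.INTER_CUBIC)
    c=cv2.convertScaleAbs(c,alpha=1.4,beta=20)
    for (u,v) in pts: cv2.circle(c,(int((u-x0+.5)*f),int((v-y0+.5)*f)),2,(0,0,255),-1)
    for x in range((x0+9)//10*10,x1,10): 
        cv2.line(c,((x-x0)*f,0),((x-x0)*f,5),(0,0,255),1)
        if x%20==0: cv2.putText(c,str(x),((x-x0)*f,15),0,.35,(0,0,255),1)
    for y in range((y0+9)//10*10,y1,10):
        cv2.line(c,(0,(y-y0)*f),(5,(y-y0)*f),(0,0,255),1)
        if y%20==0: cv2.putText(c,str(y),(6,(y-y0)*f+4),0,.35,(0,0,255),1)
    cv2.imwrite("pics/"+name,c)
E
python3 - <<'E'
from h import *
def pr(l,*a): print(l,a[1:],ray(*a))
pr("base BL","top",171,149.2,.006);pr("base BR","top",234.5,158.5,.006);pr("base FR","top",231.5,183.5,.006)
pr("mate nose","top",206.3,224.5,.207); pr("mate back","top",214.5,173.5,.2)
pr("up R front L","top",210.3,171.8,.22);pr("up R front R","top",219.3,172,.22)
pr("L up front L","top",161,162.5,.22);pr("L upfront R","top",170,164.5,.22)
pr("side L up front L","side",132+21/5.,207,.22)
for u,v in((156,208),(165,204.5),(199,186),(207,183.5)): pr("side up","side",u,v,.22)
print("board back top edge"); pr("","top",291,159.5,.225);pr("","top",341,152.5,.225)
pr("front top L","top",291.5,162,.225);pr("R","top",341,154.5,.225)
pr("arm tip","top",338.5,198.5,.198);pr("pivot","top",331.5,159,.208)
pr("brk nose L","top",304.5,183,.218);pr("brk back","top",356.5,174.5,.211)
pr("side nose","side",261.5,155,.218);pr("side back","side",276,141.5,.211)
E
```

```text
base BL (171, 149.2, 0.006) [0.7051 0.3146 0.006 ]
base BR (234.5, 158.5, 0.006) [0.6644 0.0826 0.006 ]
base FR (231.5, 183.5, 0.006) [0.5718 0.095  0.006 ]
mate nose (206.3, 224.5, 0.207) [0.4059 0.1647 0.207 ]
mate back (214.5, 173.5, 0.2) [0.5702 0.138  0.2   ]
up R front L (210.3, 171.8, 0.22) [0.5719 0.1494 0.22  ]
up R front R (219.3, 172, 0.22) [0.5705 0.1209 0.22  ]
L up front L (161, 162.5, 0.22) [0.606 0.306 0.22 ]
L upfront R (170, 164.5, 0.22) [0.5988 0.2774 0.22  ]
side L up front L (136.2, 207, 0.22) [0.6524 0.3398 0.22  ]
side up (156, 208, 0.22) [0.5986 0.3133 0.22  ]
side up (165, 204.5, 0.22) [0.5895 0.2859 0.22  ]
side up (199, 186, 0.22) [0.5738 0.1496 0.22  ]
side up (207, 183.5, 0.22) [0.562  0.1237 0.22  ]
board back top edge
 (291, 159.5, 0.225) [ 0.6043 -0.1076  0.225 ]
 (341, 152.5, 0.225) [ 0.6232 -0.2675  0.225 ]
front top L (291.5, 162, 0.225) [ 0.5962 -0.1089  0.225 ]
R (341, 154.5, 0.225) [ 0.6167 -0.2672  0.225 ]
arm tip (338.5, 198.5, 0.198) [ 0.4794 -0.2566  0.198 ]
pivot (331.5, 159, 0.208) [ 0.6067 -0.239   0.208 ]
brk nose L (304.5, 183, 0.218) [ 0.5287 -0.1481  0.218 ]
brk back (356.5, 174.5, 0.211) [ 0.5534 -0.3157  0.211 ]
side nose (261.5, 155, 0.218) [ 0.5255 -0.151   0.218 ]
side back (276, 141.5, 0.211) [ 0.5495 -0.3011  0.211 ]
```

Run:
```python
from h import *
im=cv2.cvtColor(cv2.imread("pics/top0.png"),cv2.COLOR_BGR2RGB).astype(int)
# spare: columns 
for u in (307,312,318,324,342,348,354):
    print(u,[(v,tuple(int(a) for a in im[v,u])) for v in range(170,190)] if u in(312,) else '')
for v in (180,195,215):
    print(v,[(u,tuple(int(a) for a in im[v,u])) for u in range(200,224)])
```

```text
307 
312 [(170, (43, 36, 26)), (171, (51, 44, 33)), (172, (62, 55, 43)), (173, (66, 59, 46)), (174, (67, 60, 47)), (175, (78, 73, 58)), (176, (100, 100, 80)), (177, (120, 124, 102)), (178, (126, 131, 110)), (179, (121, 123, 104)), (180, (121, 114, 100)), (181, (119, 108, 97)), (182, (108, 97, 87)), (183, (82, 75, 65)), (184, (64, 58, 51)), (185, (75, 70, 60)), (186, (96, 86, 76)), (187, (109, 98, 86)), (188, (112, 101, 89)), (189, (112, 101, 89))]
318 
324 
342 
348 
354 
180 [(200, (118, 124, 104)), (201, (118, 124, 104)), (202, (121, 126, 105)), (203, (118, 122, 101)), (204, (116, 119, 99)), (205, (112, 114, 95)), (206, (107, 107, 91)), (207, (102, 101, 85)), (208, (104, 103, 87)), (209, (108, 104, 89)), (210, (109, 104, 90)), (211, (107, 101, 87)), (212, (106, 97, 85)), (213, (112, 103, 91)), (214, (116, 106, 94)), (215, (103, 95, 85)), (216, (67, 63, 56)), (217, (40, 38, 33)), (218, (40, 37, 32)), (219, (52, 48, 42)), (220, (56, 51, 46)), (221, (46, 43, 37)), (222, (37, 35, 31)), (223, (35, 33, 28))]
195 [(200, (23, 23, 19)), (201, (23, 24, 20)), (202, (23, 24, 19)), (203, (35, 3
[... 327 characters left out ...]
115, 118, 97)), (219, (126, 132, 110)), (220, (128, 135, 114)), (221, (128, 135, 113)), (222, (128, 135, 113)), (223, (128, 135, 112))]
215 [(200, (129, 137, 115)), (201, (129, 136, 114)), (202, (128, 136, 113)), (203, (128, 136, 113)), (204, (128, 135, 113)), (205, (123, 128, 108)), (206, (116, 115, 99)), (207, (119, 111, 98)), (208, (122, 111, 100)), (209, (107, 100, 90)), (210, (76, 71, 62)), (211, (67, 61, 50)), (212, (83, 74, 58)), (213, (92, 83, 66)), (214, (106, 103, 84)), (215, (121, 126, 105)), (216, (128, 136, 113)), (217, (129, 136, 113)), (218, (128, 135, 113)), (219, (128, 134, 112)), (220, (128, 135, 112)), (221, (127, 134, 112)), (222, (128, 134, 112)), (223, (129, 131, 107))]
```

```bash
cat >> h.py <<'E'
def sub(f,th,i0,i1):
    "first crossing of th between i0..i1 (subpixel index)"
    for i in range(i0,i1):
        if (f[i]-th)*(f[i+1]-th)<=0 and f[i]!=f[i+1]: return i+(th-f[i])/(f[i+1]-f[i])
    return np.nan
def edges(p,i0,i1):
    "profile p (N,3): green-to-pink edge then bright-to-dark edge"
    p=p.astype(float);d=p[:,1]-p[:,0];a=sub(d,-2.5,i0,i1)
    b=sub(p[:,0],93,int(a)+2,i1) if a==a else np.nan
    return a,b
E
python3 - <<'E'
from h import *
im=cv2.cvtColor(cv2.imread("pics/top0.png"),cv2.COLOR_BGR2RGB)
def fit(pts): 
    pts=np.array(pts); vx=cv2.fitLine(pts[:,:2].astype(np.float32),cv2.DIST_HUBER,0,.01,.01).ravel(); return vx
A=[];W=[]
for v in range(184,224,2):
    a,b=edges(im[v],200,222)
    if a==a and b==b and 1.5<b-a<6:
        A.append(ray("top",(a+b)/2,v,.2));W.append(ray("top",a,v,.2)[1]-ray("top",b,v,.2)[1])
print("mate w",np.round(W,4));l=fit(A);print(l,np.arctan2(l[1],l[0]),len(A))
A=[];W=[]
for u in list(range(306,330))+list(range(338,356,2)):
    a,b=edges(im[:,u],166 if u>320 else 176,188)
    if a==a and b==b and 1.5<b-a<6:
        A.append(ray("top",u,(a+b)/2,.211));W.append(b-a)
print("spare w",np.round(W,2));l=fit(A);print(l,np.arctan2(l[1],l[0]),len(A));print(np.array(A)[:,:2])
A=[]
E
```

```text
mate w [0.0098 0.0104 0.0108 0.0096 0.0105 0.0079 0.0111 0.0097 0.011  0.0106
 0.0097 0.0103]
[ 0.9848 -0.1734  0.4776  0.1533] -0.174325 12
spare w [3.78 3.48 3.08 2.89 3.18 5.83 5.5  5.73 1.74 1.56 1.87 1.68 1.75 5.39
 3.1  3.35 2.96 2.79 3.22]
[ 0.1297 -0.9916  0.5417 -0.2188] -1.4407518 19
[[ 0.5346 -0.1665]
 [ 0.535  -0.1697]
 [ 0.5357 -0.1729]
 [ 0.5362 -0.1761]
 [ 0.5368 -0.1793]
 [ 0.541  -0.1859]
 [ 0.5407 -0.1891]
 [ 0.5453 -0.2116]
 [ 0.5292 -0.214 ]
 [ 0.5295 -0.2172]
 [ 0.53   -0.2204]
 [ 0.5299 -0.2236]
 [ 0.5301 -0.2268]
 [ 0.5514 -0.2565]
 [ 0.5506 -0.282 ]
 [ 0.5509 -0.2884]
 [ 0.5524 -0.2949]
 [ 0.5529 -0.3013]
 [ 0.5535 -0.3077]]
```

```bash
cat >> h.py <<'E'
from scipy.spatial.transform import Rotation as Rn
def plan(pos,yaw,N,dec=4):
    s=robot.observe();p=np.array(s["position"]);R=Rn.from_euler("xyz",s["ee_rot"]);
    T=Rn.from_euler("xyz",[np.pi,0,yaw]);pos=np.array(pos)
    dr=(R.inv()*T).as_rotvec(degrees=True)
    print("now",p,s["ee_rot"],"t",s["t"],"F",s["ft_force"],"w",s["width"]);print("turn each",np.round(dr/N,2))
    out=[]
    for i in range(N):
        Ri=R*Rn.from_rotvec(dr*i/N,degrees=True)
        out.append([round(float(a),dec) for a in Ri.inv().apply((pos-p)/N)])
    if np.abs(dr).max()<3: print("slide each",out[0],"x",N)
    else: print(out)
E
python3 -c "
from h import *
plan([.549,-.272,.30],1.70,14)
for n in ['mill']: print(ray('top',405,219,.178),ray('top',254,195,.205),ray('top',247,233,.156))"
```

```text
now [ 0.1454 -0.6328  0.2302] [-3.1392  0.      0.2259] t 0.1 F [-0.2425  0.1049  0.109 ] w 0.08548313133996067
turn each [-0.01 -0.01 -6.03]
[[0.0339, -0.0187, -0.0049], [0.0356, -0.015, -0.0049], [0.037, -0.0112, -0.005], [0.038, -0.0072, -0.005], [0.0385, -0.0032, -0.005], [0.0387, 0.0009, -0.005], [0.0384, 0.0049, -0.005], [0.0376, 0.0089, -0.005], [0.0365, 0.0128, -0.005], [0.0349, 0.0166, -0.005], [0.033, 0.0202, -0.005], [0.0307, 0.0235, -0.005], [0.028, 0.0266, -0.005], [0.0251, 0.0294, -0.005]]
[ 0.4105 -0.4702  0.178 ] [0.4963 0.0127 0.205 ] [0.3799 0.0387 0.156 ]
```

>>> {"api": "arm_command", "payload": {
  "turn": [
    [0,0,-6],
    [0,0,-6],
    [0,0,-6],
    [0,0,-6],
    [0,0,-6],
    [0,0,-6],
    [0,0,-6],
    [0,0,-6],
    [0,0,-6],
    [0,0,-6],
    [0,0,-6],
    [0,0,-6]
  ],
  "slide": [
    [0.034,-0.019,-0.01],
    [0.036,-0.015,-0.01],
    [0.037,-0.011,-0.01],
    [0.038,-0.007,-0.01],
    [0.038,-0.003,-0.008],
    [0.039,0.001,-0.008],
    [0.038,0.005,-0.005],
    [0.038,0.009,-0.005],
    [0.036,0.013,0],
    [0.035,0.017,0],
    [0.033,0.02,0],
    [0.03,0.023,0]
  ],
  "jaw": [1,1,1,1,1,1,0.5,0.5,0.5,0.5,0.5,0.5]
}}

```text
t: 1.1
position: [0.4876, -0.314, 0.2895]
ee_rot: [-3.124, -0.006, 1.516]
ft_force: [1.4, 0.1, -0.5]
width: 0.0427
```

```bash
python3 -c "
from h import *
plan([.549,-.272,.28],1.70,6)"
```

```text
now [ 0.4876 -0.314   0.2895] [-3.1243 -0.0055  1.5163] t 1.1 F [ 1.3741  0.0993 -0.4834] w 0.04267183236084584
turn each [-0.16 -0.07 -1.75]
[[0.0075, 0.0099, 0.0015], [0.0072, 0.0101, 0.0015], [0.0069, 0.0103, 0.0015], [0.0066, 0.0105, 0.0015], [0.0063, 0.0107, 0.0015], [0.006, 0.0109, 0.0016]]
```

>>> {"api": "arm_command", "payload": {
  "turn": [
    [-0.2,-0.1,-2],
    [-0.2,-0.1,-2],
    [-0.2,-0.1,-2],
    [-0.2,-0.1,-2],
    [-0.2,0,-2],
    [0,0,-0.5],
    [0,0,0]
  ],
  "slide": [
    [0.008,0.01,0.002],
    [0.007,0.01,0.002],
    [0.007,0.01,0.002],
    [0.007,0.01,0.002],
    [0.006,0.011,0.001],
    [0.006,0.011,0],
    [0,0,0]
  ],
  "jaw": [0.5,0.5,0.5,0.5,0.5,0.5,0.5]
}}

```text
t: 1.68
position: [0.5558, -0.2591, 0.2773]
ee_rot: [3.139, -0.006, 1.727]
ft_force: [0.4, 0.6, -0.2]
width: 0.0426
```

```bash
python3 -c "
from h import *
plan([.549,-.272,.1865],1.70,6)
crop(vision.snapshot('side'),215,100,315,215,6,'s1.png',[proj('side',(.5489,-.2719,.211)),proj('side',(.5547,-.3165,.211))])
crop(vision.snapshot('top'),270,130,370,220,6,'t1.png')"
```

```text
now [ 0.5558 -0.2591  0.2773] [ 3.1392 -0.0063  1.7273] t 1.6833 F [ 0.4215  0.6338 -0.1902] w 0.04260104636011624
turn each [ 0.02 -0.06  0.26]
slide each [-0.002, -0.0015, 0.0151] x 6
```

View pics/s1.png

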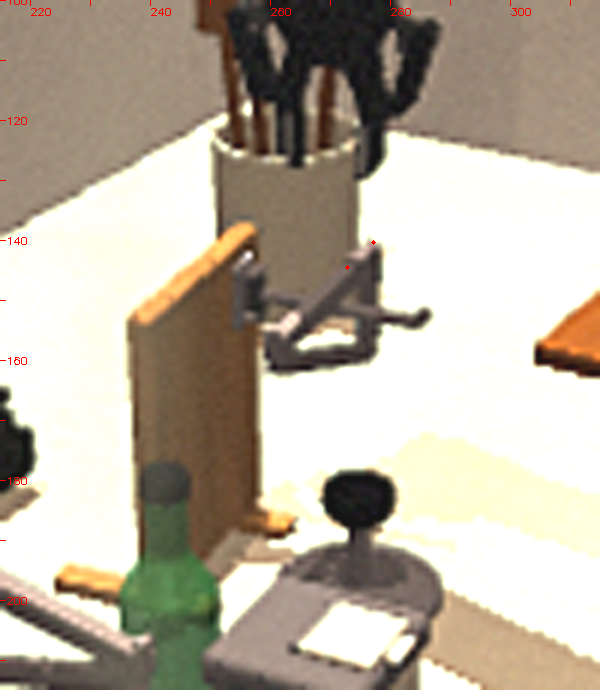

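View pics/t1.png

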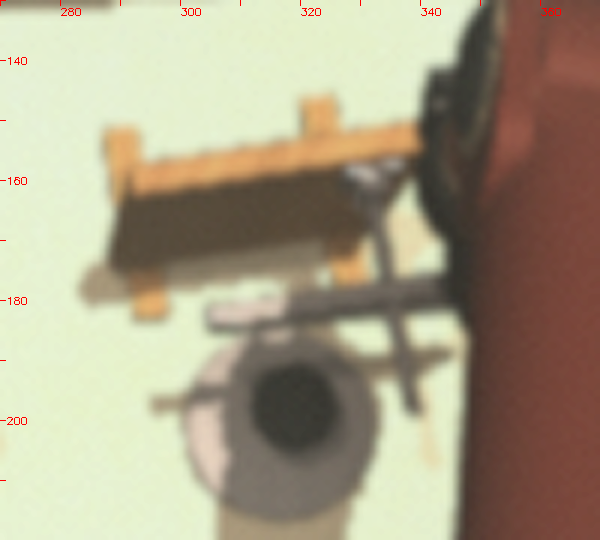

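>>> {"api": "arm_command", "payload": {
  "turn": [
    [0,-0.2,1],
    [0,-0.2,0.5],
    [0,0,0],
    [0,0,0]
  ],
  "slide": [
    [-0.006,-0.004,0.015],
    [-0.006,-0.004,0.015],
    [0,0,0.01],
    [0,0,0]
  ],
  "jaw": [0.5,0.5,0.5,0.5]
}}

```text
t: 2.12
position: [0.5457, -0.28, 0.2375]
ee_rot: [3.141, 0.008, 1.689]
ft_force: [-0.5, 0.6, 0.6]
width: 0.0427
```

```bash
python3 -c "
from h import *
plan([.549,-.272,.1865],1.70,4)
crop(vision.snapshot('side'),235,95,315,175,8,'s2.png',[proj('side',(.5489,-.2719,.211)),proj('side',(.5547,-.3165,.211)),proj('side',robot.observe()['position'])])
"
```

```text
now [ 0.5457 -0.28    0.2375] [3.1414 0.0083 1.6887] t 2.1167 F [-0.5147  0.6039  0.5958] w 0.042688905373932155
turn each [ 0.    0.12 -0.16]
slide each [0.002, 0.001, 0.0127] x 4
```

View pics/s2.png

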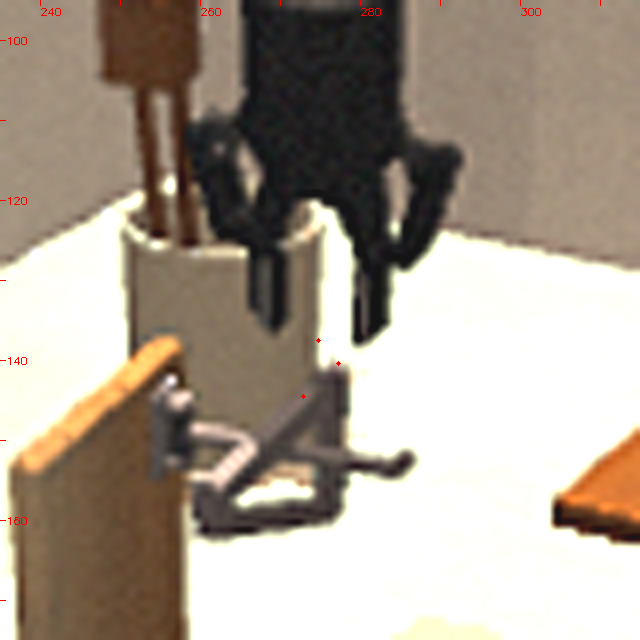

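>>> {"api": "arm_command", "payload": {
  "turn": [
    [0,0.2,-0.3],
    [0,0.2,-0.3],
    [0,0,0],
    [0,0,0],
    [0,0,0],
    [0,0,0]
  ],
  "slide": [
    [0.003,0.002,0.012],
    [0.003,0.001,0.014],
    [0.001,0.001,0.014],
    [0,0,0.008],
    [0,0,0],
    [0,0,0]
  ],
  "jaw": [0.5,0.5,0.5,0.5,0.5,0.5]
}}

```text
t: 2.67
position: [0.5522, -0.2729, 0.1906]
ee_rot: [3.134, 0.004, 1.7]
ft_force: [0.4, 0.7, 0.6]
width: 0.0427
```

```bash
python3 -c "
from h import *
plan([.549,-.272,.1865],1.70,1)
crop(vision.snapshot('side'),235,95,315,175,8,'s3.png',[proj('side',robot.observe()['position'])])
"
```

```text
now [ 0.5522 -0.2729  0.1906] [3.1337 0.0044 1.6996] t 2.6667 F [0.4377 0.6536 0.6026] w 0.04265384523889231
turn each [ 0.45  0.25 -0.02]
slide each [0.0013, -0.003, 0.0041] x 1
```

View pics/s3.png

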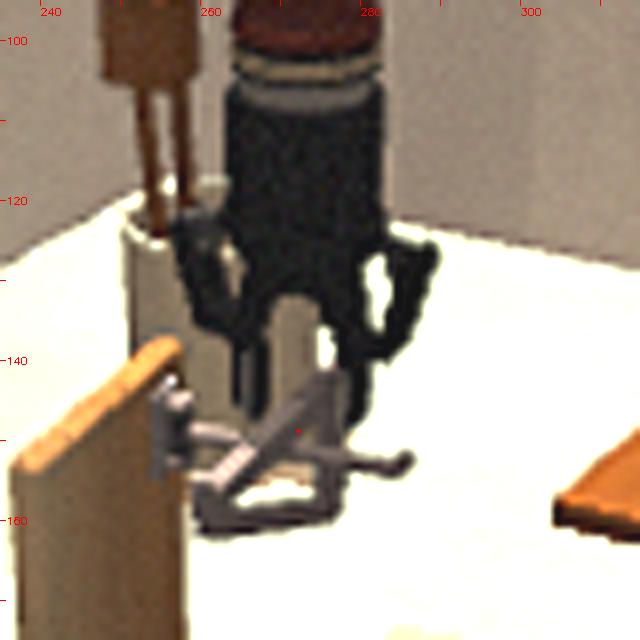

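>>> {"api": "arm_command", "payload": {
  "turn": [
    [0.4,0.2,0],
    [0,0,0],
    [0,0,0]
  ],
  "slide": [
    [0.001,-0.003,0.004],
    [0,0,0],
    [0,0,0]
  ],
  "jaw": [0.5,0.5,0.5]
}}

```text
t: 2.97
position: [0.5499, -0.2726, 0.1882]
ee_rot: [3.138, 0.003, 1.699]
ft_force: [-0.3, 0.1, 0.5]
width: 0.0428
```

```bash
python3 -c "
from h import *
plan([.549,-.272,.1865],1.70,1)
"
```

```text
now [ 0.5499 -0.2726  0.1882] [3.1382 0.0025 1.6995] t 2.9667 F [-0.2638  0.0847  0.5051] w 0.04284253215708324
turn each [ 0.2   0.15 -0.03]
slide each [0.0007, -0.0009, 0.0017] x 1
```

>>> {"api": "arm_command", "payload": {
  "turn": [
    [0.2,0.1,0],
    [0,0,0],
    [0,0,0],
    [0,0,0],
    [0,0,0],
    [0,0,0]
  ],
  "slide": [
    [0,-0.001,0.002],
    [0,0,0],
    [0,0,0],
    [0,0,0],
    [0,0,0],
    [0,0,0]
  ],
  "jaw": [0.5,0.2,0,0,0,0],
  "force": 70
}}

```text
t: 3.47
position: [0.5494, -0.2732, 0.1874]
ee_rot: [3.14, 0.002, 1.699]
ft_force: [-0.7, -0.7, -0.5]
width: 0.0108
```

>>> {"api": "arm_command", "payload": {
  "turn": [
    [0,0,0],
    [0,0,0],
    [0,0,0],
    [0,0,0]
  ],
  "slide": [
    [0,0,-0.006],
    [0,0,-0.006],
    [0,0,-0.002],
    [0,0,0]
  ],
  "jaw": [0,0,0,0]
}}

```text
t: 3.8
position: [0.5472, -0.273, 0.2001]
ee_rot: [-3.138, -0.0, 1.699]
ft_force: [-0.6, 0.8, -3.9]
width: 0.011
```

```bash
python3 -c "
from h import *
plan([.549,-.273,.2015],1.70,1)
crop(vision.snapshot('side'),235,95,315,175,8,'s4.png',[proj('side',robot.observe()['position'])])
"
```

```text
now [ 0.5472 -0.273   0.2001] [-3.1377 -0.0003  1.6991] t 3.8 F [-0.5684  0.8308 -3.9129] w 0.010963045373330382
turn each [-0.23 -0.02 -0.05]
slide each [-0.0002, 0.0017, -0.0014] x 1
```

View pics/s4.png

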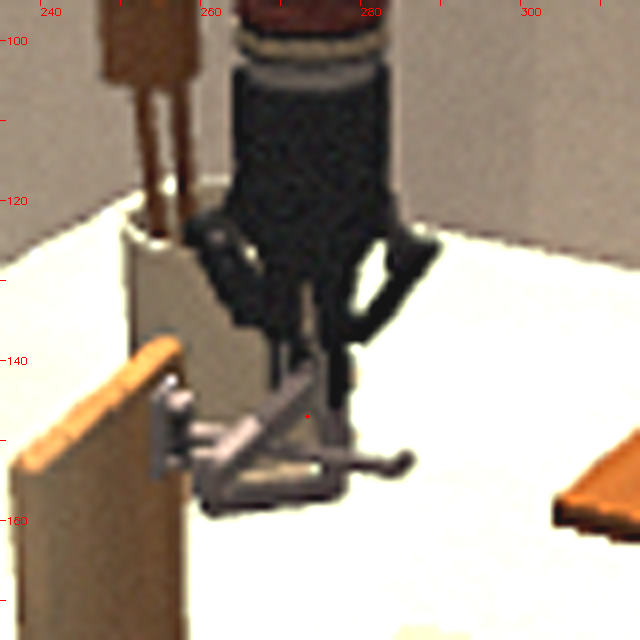

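>>> {"api": "arm_command", "payload": {
  "turn": [
    [-0.2,0,0],
    [0,0,0],
    [0,0,0],
    [0,0,0],
    [0,0,0],
    [0,0,0],
    [0,0,0],
    [0,0,0]
  ],
  "slide": [
    [0,-0.004,-0.001],
    [0,-0.008,-0.001],
    [0,-0.012,0],
    [0,-0.012,0],
    [0,-0.012,0],
    [0,-0.008,0],
    [0,-0.004,0],
    [0,0,0]
  ],
  "jaw": [0,0,0,0,0,0,0,0]
}}

```text
t: 4.52
position: [0.48, -0.2811, 0.2009]
ee_rot: [-3.136, -0.002, 1.699]
ft_force: [0.6, -0.6, -3.2]
width: 0.0104
```

```bash
python3 -c "
from h import *
plan([.449,-.286,.2015],1.70,1)
crop(vision.snapshot('side'),235,95,315,175,8,'s5.png',[proj('side',robot.observe()['position'])])
"
```

```text
now [ 0.48   -0.2811  0.2009] [-3.1364 -0.0018  1.6986] t 4.5167 F [ 0.5625 -0.5893 -3.2281] w 0.010401453879989626
turn each [-0.3  -0.1  -0.08]
slide each [-0.001, -0.0313, -0.0004] x 1
```

View pics/s5.png

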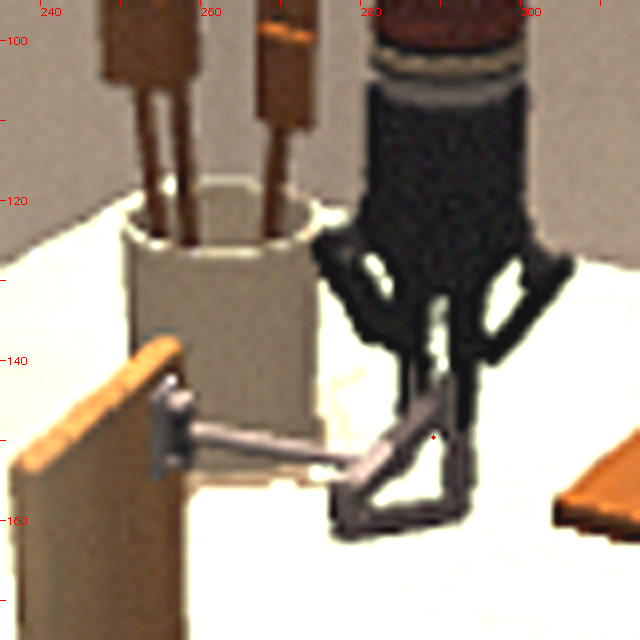

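>>> {"api": "arm_command", "payload": {
  "turn": [
    [-0.3,0,0],
    [0,0,0],
    [0,0,0],
    [0,0,0],
    [0,0,0],
    [0,0,0]
  ],
  "slide": [
    [0,-0.006,0],
    [0,-0.012,0],
    [0,-0.012,0],
    [0,-0.012,0],
    [0,-0.003,0],
    [0,0,0]
  ],
  "jaw": [0,0,0,0,0,0]
}}

```text
t: 5.07
position: [0.4329, -0.2864, 0.2009]
ee_rot: [3.139, -0.002, 1.701]
ft_force: [0.5, -0.4, -3.5]
width: 0.0105
```

```bash
python3 -c "
from h import *
plan([.435,-.286,.2015],1.70,1)
crop(vision.snapshot('side'),235,95,335,175,8,'s6.png',[proj('side',robot.observe()['position'])])
crop(vision.snapshot('top'),280,140,380,230,8,'t6.png')
"
```

```text
now [ 0.4329 -0.2864  0.2009] [ 3.1387 -0.002   1.7009] t 5.0667 F [ 0.5026 -0.4381 -3.4647] w 0.010455153201589826
turn each [ 0.16 -0.12  0.05]
slide each [0.0001, 0.0021, -0.0006] x 1
```

View pics/s6.png

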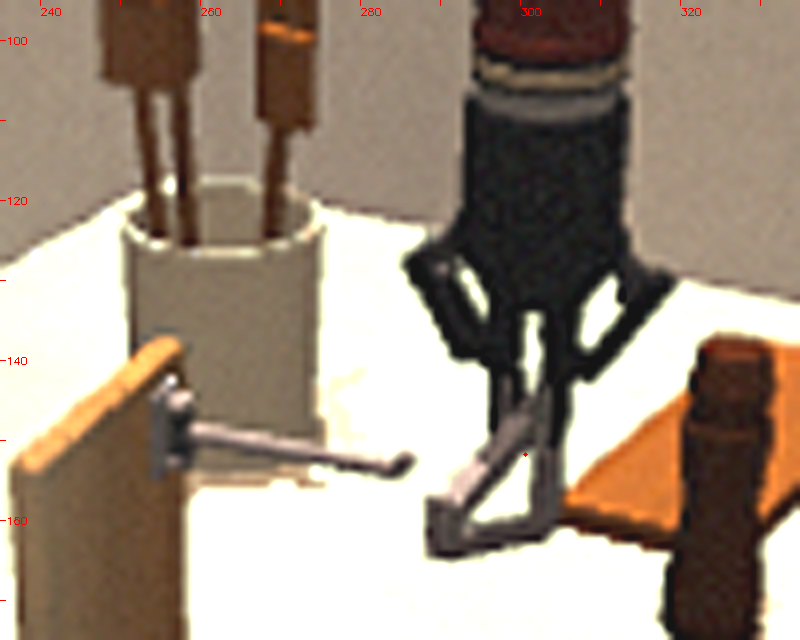

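View pics/t6.png

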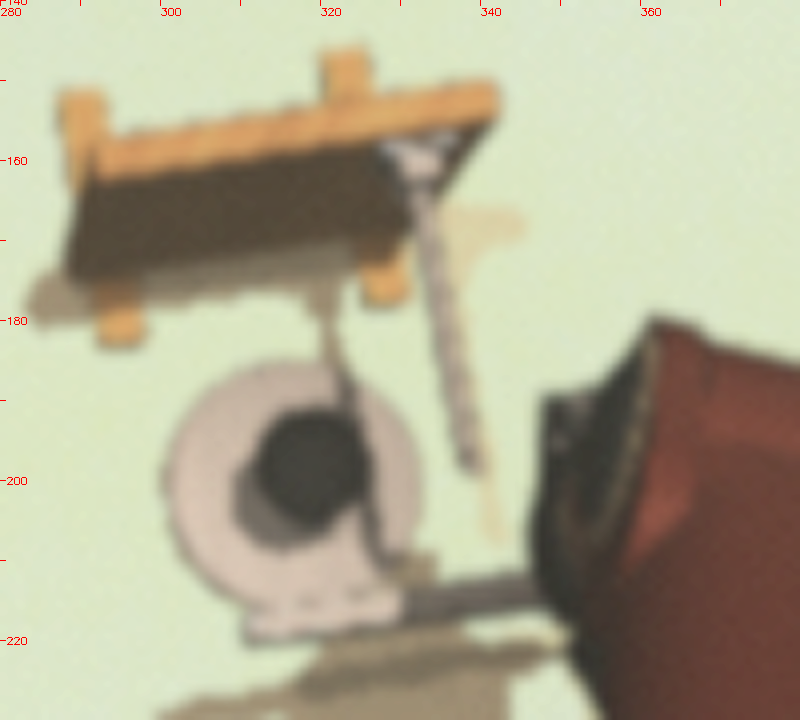

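>>> {"api": "arm_command", "payload": {
  "turn": [
    [0,0,0],
    [0,0,0],
    [0,0,0],
    [0,0,0],
    [0,0,0],
    [0,0,0]
  ],
  "slide": [
    [0,0,-0.012],
    [0,0,-0.024],
    [0,0.006,-0.03],
    [0,0.006,-0.024],
    [0,0.006,-0.02],
    [0,0.006,-0.012]
  ],
  "jaw": [0,0,0,0,0,0]
}}

```text
t: 5.67
position: [0.4584, -0.2813, 0.3244]
ee_rot: [-3.141, -0.009, 1.705]
ft_force: [0.0, 0.0, -3.4]
width: 0.0104
```

```bash
python3 -c "
from h import *
plan([.49,.31,.315],2.967,20)
"
```

```text
now [ 0.4584 -0.2813  0.3244] [-3.1412 -0.0093  1.7049] t 5.6667 F [ 0.0119  0.0472 -3.4301] w 0.010414202221034974
turn each [ 0.02 -0.02 -3.62]
[[0.0291, 0.0055, 0.0007], [0.0287, 0.0073, 0.0007], [0.0282, 0.0091, 0.0007], [0.0275, 0.0109, 0.0007], [0.0268, 0.0126, 0.0007], [0.0259, 0.0143, 0.0007], [0.025, 0.0159, 0.0007], [0.0239, 0.0174, 0.0006], [0.0228, 0.0189, 0.0006], [0.0215, 0.0203, 0.0006], [0.0202, 0.0216, 0.0006], [0.0188, 0.0229, 0.0006], [0.0173, 0.024, 0.0006], [0.0158, 0.025, 0.0006], [0.0142, 0.026, 0.0005], [0.0125, 0.0268, 0.0005], [0.0108, 0.0276, 0.0005], [0.009, 0.0282, 0.0005], [0.0072, 0.0287, 0.0005], [0.0054, 0.0291, 0.0005]]
```

>>> {"api": "arm_command", "payload": {
  "turn": [
    [0,0,-2],
    [0,0,-3.6],
    [0,0,-3.6],
    [0,0,-3.6],
    [0,0,-3.6],
    [0,0,-3.6],
    [0,0,-3.6],
    [0,0,-3.6],
    [0,0,-3.6],
    [0,0,-3.6],
    [0,0,-3.6],
    [0,0,-3.6]
  ],
  "slide": [
    [0.015,0.006,0],
    [0.028,0.007,0],
    [0.028,0.009,0],
    [0.027,0.011,0],
    [0.027,0.013,0],
    [0.026,0.014,0],
    [0.025,0.016,0],
    [0.024,0.017,0],
    [0.023,0.019,0],
    [0.022,0.02,0],
    [0.02,0.022,0],
    [0.019,0.023,0]
  ],
  "jaw": [0,0,0,0,0,0,0,0,0,0,0,0]
}}

```text
t: 6.67
position: [0.4845, 0.0779, 0.3245]
ee_rot: [3.133, -0.001, 2.478]
ft_force: [1.1, -0.1, -3.1]
width: 0.0111
```

```bash
python3 -c "
from h import *
plan([.49,.31,.31],2.967,10)
"
```

```text
now [0.4845 0.0779 0.3245] [ 3.1326 -0.0006  2.4779] t 6.6667 F [ 1.0645 -0.1346 -3.1301] w 0.011060951349675986
turn each [ 0.05  0.01 -2.8 ]
[[0.0139, 0.0186, 0.0016], [0.0129, 0.0193, 0.0016], [0.012, 0.0199, 0.0016], [0.011, 0.0204, 0.0016], [0.01, 0.021, 0.0016], [0.0089, 0.0214, 0.0015], [0.0079, 0.0218, 0.0015], [0.0068, 0.0222, 0.0015], [0.0057, 0.0225, 0.0015], [0.0046, 0.0228, 0.0015]]
```

>>> {"api": "arm_command", "payload": {
  "turn": [
    [0,0,-3],
    [0,0,-3],
    [0,0,-3],
    [0,0,-3],
    [0,0,-3],
    [0,0,-3],
    [0,0,-3],
    [0,0,-3],
    [0,0,-2],
    [0,0,-1],
    [0,0,0],
    [0,0,0]
  ],
  "slide": [
    [0.014,0.019,0.001],
    [0.013,0.019,0.001],
    [0.012,0.02,0.001],
    [0.011,0.02,0.001],
    [0.01,0.021,0.001],
    [0.009,0.021,0.001],
    [0.008,0.022,0.001],
    [0.007,0.022,0.001],
    [0.005,0.018,0],
    [0.003,0.01,0],
    [0,0,0],
    [0,0,0]
  ],
  "jaw": [0,0,0,0,0,0,0,0,0,0,0,0]
}}

```text
t: 7.67
position: [0.4631, 0.323, 0.3121]
ee_rot: [3.126, -0.011, 3.018]
ft_force: [0.1, -0.7, -4.4]
width: 0.0108
```

```bash
python3 -c "
from h import *
plan([.49,.31,.31],2.967,1)
crop(vision.snapshot('side'),110,140,250,270,5,'s7.png',[proj('side',robot.observe()['position'])])
crop(vision.snapshot('top'),130,130,260,240,6,'t7.png')
"
```

```text
now [0.4631 0.323  0.3121] [ 3.1261 -0.011   3.0184] t 7.6667 F [ 0.1468 -0.7374 -4.403 ] w 0.010840553882864038
turn each [ 0.87 -0.66  2.94]
slide each [-0.0283, -0.0096, 0.0016] x 1
```

View pics/s7.png

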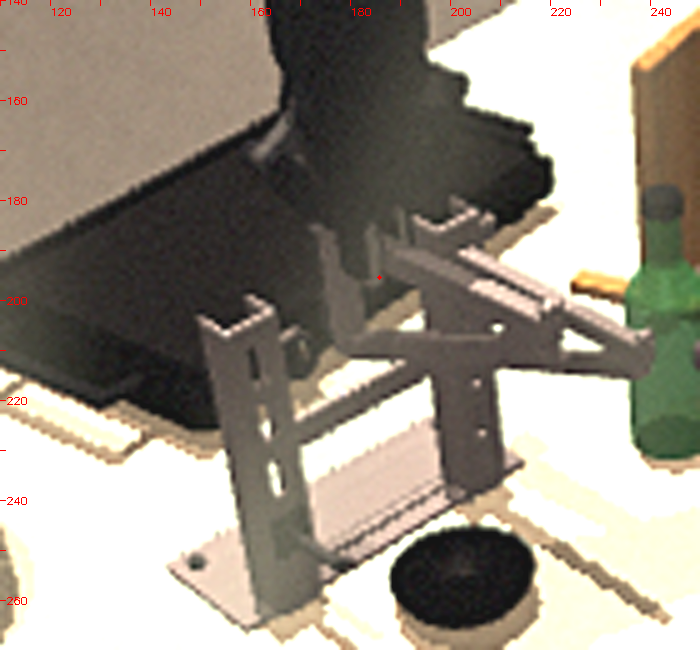

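View pics/t7.png

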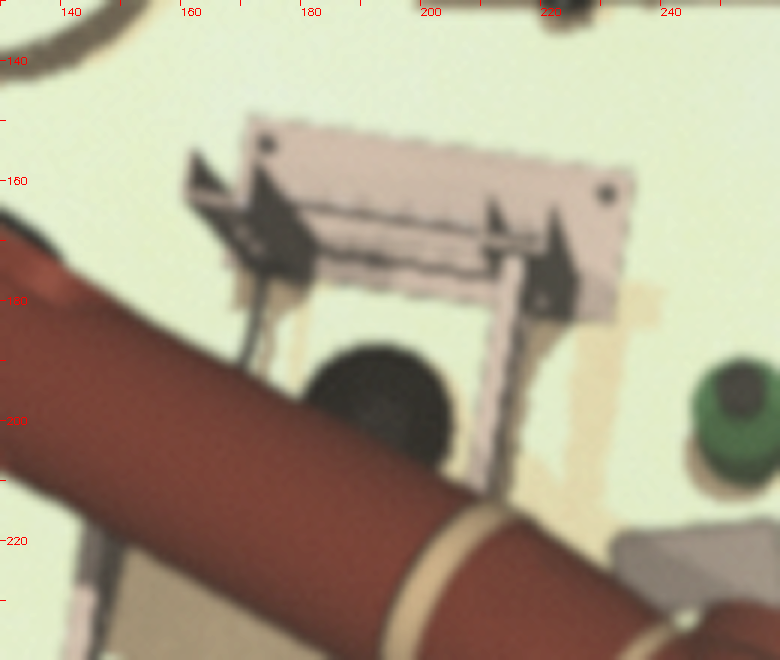

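>>> {"api": "arm_command", "payload": {
  "turn": [
    [0.4,-0.3,1],
    [0.4,-0.3,1],
    [0.1,-0.1,1],
    [0,0,0],
    [0,0,0]
  ],
  "slide": [
    [-0.01,-0.002,0.01],
    [-0.012,-0.002,0.02],
    [-0.012,-0.002,0.015],
    [-0.005,0,0.01],
    [0,0,0]
  ],
  "jaw": [0,0,0,0,0]
}}

```text
t: 8.18
position: [0.5084, 0.3023, 0.2534]
ee_rot: [-3.135, 0.008, 2.947]
ft_force: [-0.9, 0.2, -3.9]
width: 0.0105
```

```bash
python3 -c "
from h import *
plan([.5055,.3109,.25],2.967,1)
"
```

```text
now [0.5084 0.3023 0.2534] [-3.1353  0.0083  2.9472] t 8.1833 F [-0.8995  0.19   -3.9387] w 0.010466981478659706
turn each [-0.36  0.47 -1.14]
slide each [0.0045, 0.0079, 0.0033] x 1
```

>>> {"api": "arm_command", "payload": {
  "turn": [
    [-0.3,0.4,-0.9],
    [0,0,0],
    [0,0,0],
    [0,0,0],
    [0,0,0]
  ],
  "slide": [
    [0.004,0.007,0.01],
    [0,0,0.015],
    [0,0,0.015],
    [0,0,0.006],
    [0,0,0]
  ],
  "jaw": [0,0,0,0,0]
}}

```text
t: 8.6
position: [0.5064, 0.3106, 0.204]
ee_rot: [3.14, -0.002, 2.962]
ft_force: [-0.5, -0.2, -3.3]
width: 0.0105
```

```bash
python3 -c "
from h import *
plan([.5055,.3109,.195],2.967,1)
crop(vision.snapshot('side'),130,165,240,255,7,'s8.png',[proj('side',robot.observe()['position'])])
crop(vision.snapshot('top'),150,140,240,230,8,'t8.png')
"
```

```text
now [0.5064 0.3106 0.204 ] [ 3.1395 -0.0018  2.9619] t 8.6 F [-0.468  -0.2171 -3.3173] w 0.010528771880543623
turn each [ 0.12 -0.1  -0.29]
slide each [0.0009, 0.0001, 0.009] x 1
```

View pics/s8.png

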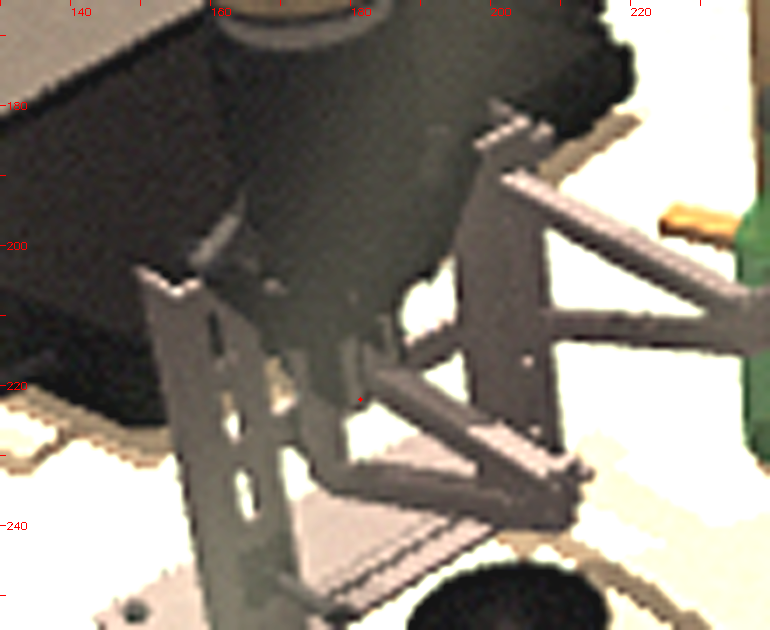

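View pics/t8.png

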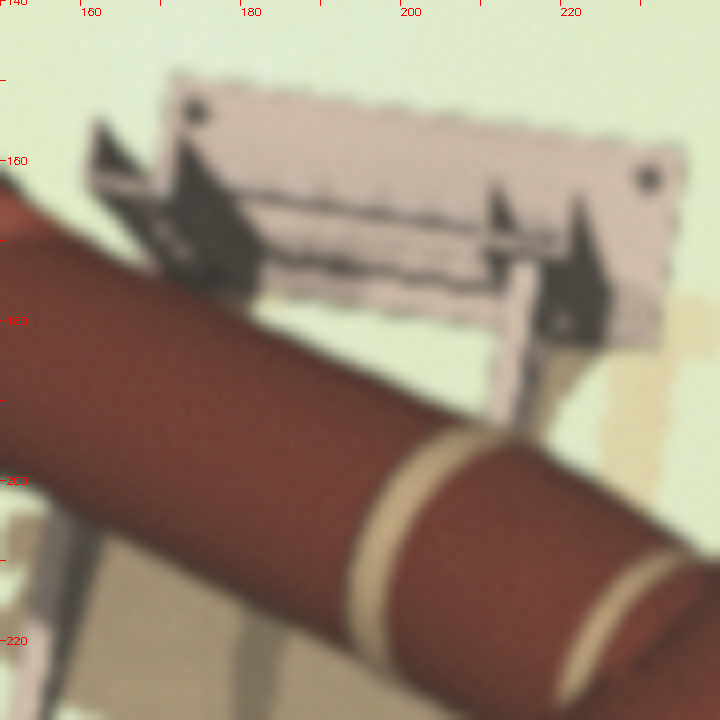

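Run:
```python
from h import *
im=vision.snapshot('top');s=robot.observe()
crop(im,130,190,210,250,9,'t9.png')
zb=s["position"][2]+.0236
n=np.array([.1734,.9848]);m0=np.array([.4776,.1533])
for v in range(206,236,2):
    a,b=edges(im[v],138,172)
    if a==a and b==b:
        A=ray("top",a,v,zb);B=ray("top",b,v,zb);C=(A+B)/2
        print(v,round(a,2),round(b,2),C, "w",(A-B)[:2]@n,"lateral from mate line",(C[:2]-m0)@n)
p=s["position"][:2];print("TCP lateral",(p-m0)@n, s["ee_rot"])
```

```text
206 149.81 153.57 [0.4657 0.3318 0.2297] w 0.011574471962787177 lateral from mate line 0.17371828345022747
208 149.72 153.18 [0.4594 0.3325 0.2297] w 0.010645529669896955 lateral from mate line 0.17329583138249482
210 150.5 153.22 [0.4531 0.3311 0.2297] w 0.00837088313108229 lateral from mate line 0.17087816338487766
212 152.58 162.22 [0.4464 0.3138 0.2297] w 0.029620149684399792 lateral from mate line 0.15269146810159823
214 151.58 161.64 [0.4402 0.3162 0.2297] w 0.030891739934573642 lateral from mate line 0.15397231424343724
216 149.12 152.0 [0.4345 0.3349 0.2297] w 0.008822688630567123 lateral from mate line 0.17139614582516327
218 147.94 155.52 [0.4281 0.3313 0.2297] w 0.02323835075498236 lateral from mate line 0.16667171399284736
220 148.1 155.6 [0.4219 0.3308 0.2297] w 0.02298467556952739 lateral from mate line 0.16514139363907737
222 150.07 155.45 [0.4156 0.3279 0.2297] w 0.016464143995680414 lateral from mate line 0.16120684592897758
224 150.94 154.77 [0.4094 0.3275 0.2297] w 0.011712462689071074 lateral from mate line 0.15975922704089218
226 150.81 154.6 [0.4032 0.3279 0.2297] w 0.011583795582104539 lateral from mate line 0.15907884105072748
228 150.5 154.33 [0.397  0.3288 0.2297] w 0.011716058612872766 lateral from mate line 0.1588208357467419
230 150.08 153.67 [0.3909 0.3304 0.2297] w 0.010944571020994711 lateral from mate line 0.159333119223666
232 149.92 152.96 [0.3847 0.3316 0.2297] w 0.00929367459438642 lateral from mate line 0.1595218804928496
TCP lateral 0.16088931509293655 [3.1369 0.001  2.9615]
```

View pics/t9.png

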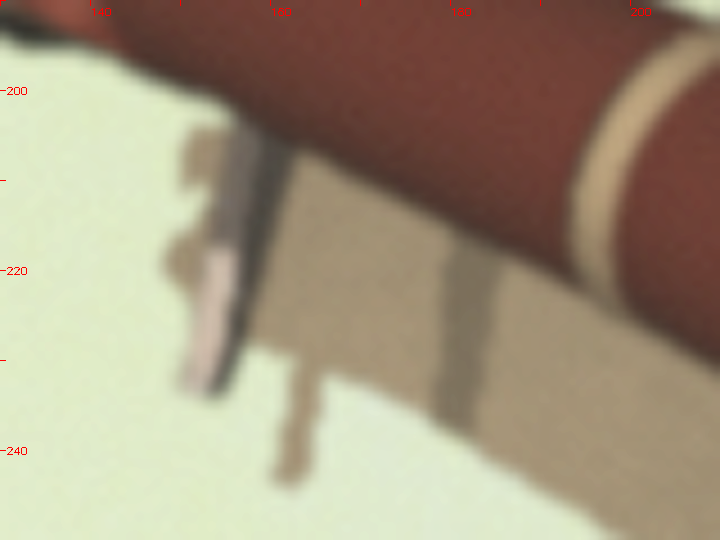

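>>> {"api": "arm_command", "payload": {
  "turn": [
    [0.2,0,-0.3],
    [0,0,0],
    [0,0,0],
    [0,0,0]
  ],
  "slide": [
    [0.001,0,0.009],
    [0,0,0.007],
    [0,0,0],
    [0,0,0]
  ],
  "jaw": [0,0,0,0]
}}

```text
t: 9.08
position: [0.5071, 0.3135, 0.1916]
ee_rot: [3.136, 0.005, 2.968]
ft_force: [-0.1, -0.5, -2.9]
width: 0.0104
```

Run:
```python
from h import *
plan([.5055,.3109,.1894],2.967,1)
s=robot.observe();p=s["position"]
yaw=s["ee_rot"][2]-np.pi; x=np.array([np.cos(yaw),np.sin(yaw),0]);y=np.array([-x[1],x[0],0]);z=np.array([0,0,1])
O=p+.045*x+.0236*z
W=lambda a,b,c:O+a*x+b*y+c*z
pts=[W(-.170,-.006,.007),W(-.170,.006,.007),W(0,.006,-.084),W(-.018,.006,-.084),W(-.17,-.006,0),W(-.05,-.006,0)]
# rack prediction: slots on left upright
rx=np.array([.985,-.174,0]);ry=np.array([.174,.985,0]);S=np.array([.599,.2944,0.])
for zc in(.204,.176,.162,.134,.22):
    for yy in(-.0055,.0055) if zc<.21 else(-.018,.018): pts.append(S+yy*ry+zc*z)
im=vision.snapshot('side')
crop(im,140,190,230,265,8,'s10.png',[proj('side',q) for q in pts])
```

```text
now [0.5071 0.3135 0.1916] [3.1362 0.0049 2.9677] t 9.0833 F [-0.1023 -0.5469 -2.9126] w 0.010420493048740214
turn each [0.31 0.28 0.04]
slide each [0.0011, -0.0028, 0.0022] x 1
```

View pics/s10.png

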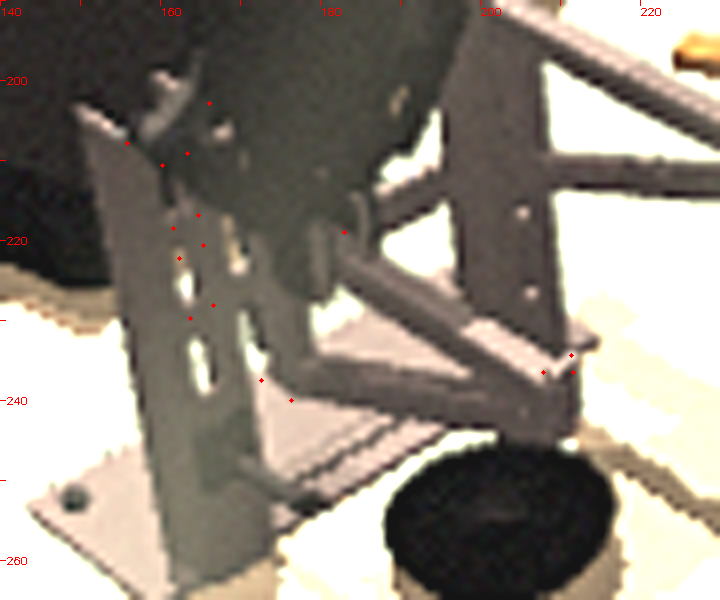

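Run:
```python
from h import *
im=vision.snapshot('side');
crop(im,190,215,225,250,20,'s11.png')
im0=cv2.imread("pics/side0.png")[:,:,::-1]
rx=np.array([.985,-.174,0]);ry=np.array([.174,.985,0]);S=np.array([.599,.2944,0.]);z=np.array([0,0,1]);pts=[]
for zc in(.204,.176,.162,.134,.22):
    for yy in(-.0055,.0055) if zc<.21 else(-.018,.018): pts.append(S+yy*ry+zc*z)
crop(im0,148,193,185,233,18,'s0z.png',[proj('side',q) for q in pts])
```

```text
(no output)
```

View pics/s11.png

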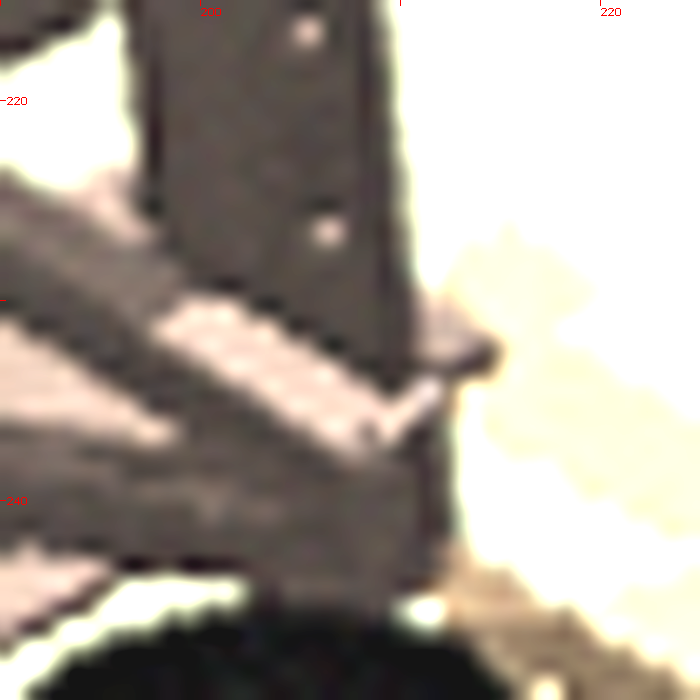

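View pics/s0z.png

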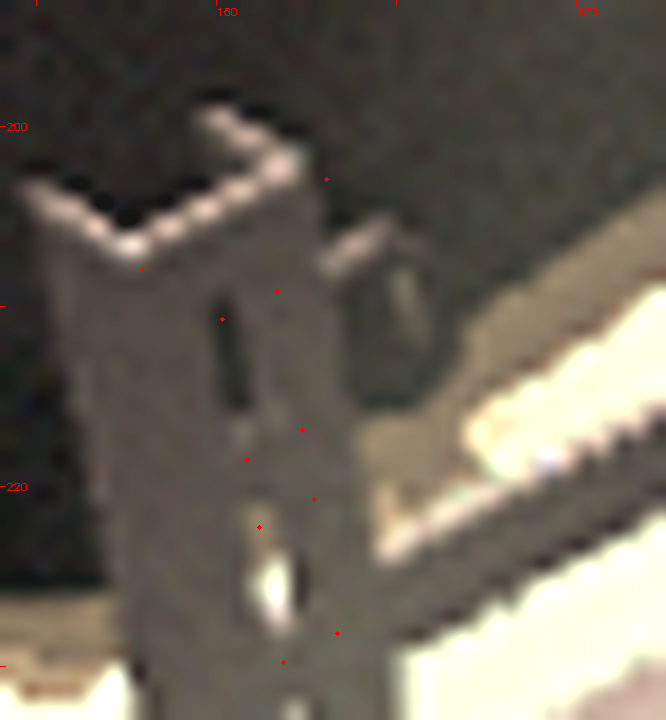

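>>> {"api": "arm_command", "payload": {
  "turn": [
    [0.3,0.3,0],
    [0,0,0],
    [0,0,0]
  ],
  "slide": [
    [0,-0.003,0.002],
    [0,0,0],
    [0,0,0]
  ],
  "jaw": [0,0,0]
}}

```text
t: 9.43
position: [0.5069, 0.3103, 0.1901]
ee_rot: [3.141, 0.0, 2.967]
ft_force: [0.2, 0.3, -2.3]
width: 0.0104
```

```bash
cat >> h.py <<'E'
def rk():
    s=robot.observe();p=s["position"];f=s["ft_force"]
    a=-.174;rx=np.array([np.cos(a),np.sin(a)]);ry=np.array([-rx[1],rx[0]])
    print("t",round(s["t"],2),"along",round(float(p[:2]@rx),4),"lat",round(float((p[:2]-[.4776,.1533])@ry),4),"z",round(float(p[2]),4),"rot",np.round(s["ee_rot"],3),"F rack x,y,z",np.round([f[:2]@rx,f[:2]@ry,f[2]],1),"M",np.round(s["torque"],2),"w",round(s["width"],4))
E
python3 -c "
from h import *
rk(); plan([.5055,.3109,.1894],2.967,1)"
```

```text
t 9.43 along 0.4456 lat 0.1597 z 0.1901 rot [3.141 0.    2.967] F rack x,y,z [ 0.2  0.4 -2.3] M [ 0.02 -0.03  0.03] w 0.0104
now [0.5069 0.3103 0.1901] [3.1412 0.0001 2.9673] t 9.4333 F [ 0.2296  0.3349 -2.2765] w 0.01039170038607142
turn each [0.02 0.01 0.01]
slide each [0.0015, 0.0003, 0.0007] x 1
```

>>> {"api": "arm_command", "payload": {
  "turn": [
    [0,0,0],
    [0,0,0],
    [0,0,0],
    [0,0,0],
    [0,0,0],
    [0,0,0]
  ],
  "slide": [
    [-0.006,0,0],
    [-0.009,0,0.001],
    [-0.009,0,0],
    [-0.005,0,0],
    [0,0,0],
    [0,0,0]
  ],
  "jaw": [0,0,0,0,0,0]
}}

```text
t: 9.93
position: [0.5405, 0.3039, 0.189]
ee_rot: [3.141, 0.002, 2.964]
ft_force: [0.2, -0.7, -3.5]
width: 0.0103
```

```bash
python3 -c "
from h import *
rk(); plan([.5055,.3109,.1894],2.967,1)
crop(vision.snapshot('side'),148,190,213,250,11,'s12.png')"
```

```text
t 9.93 along 0.4797 lat 0.1592 z 0.189 rot [3.141 0.002 2.964] F rack x,y,z [ 0.3 -0.6 -3.5] M [-0.03 -0.07  0.01] w 0.0103
now [0.5405 0.3039 0.189 ] [3.1408 0.0017 2.9645] t 9.9333 F [ 0.1681 -0.6825 -3.5158] w 0.010345220482457765
turn each [ 0.04  0.1  -0.15]
slide each [0.0357, 0.0007, -0.0005] x 1
```

View pics/s12.png

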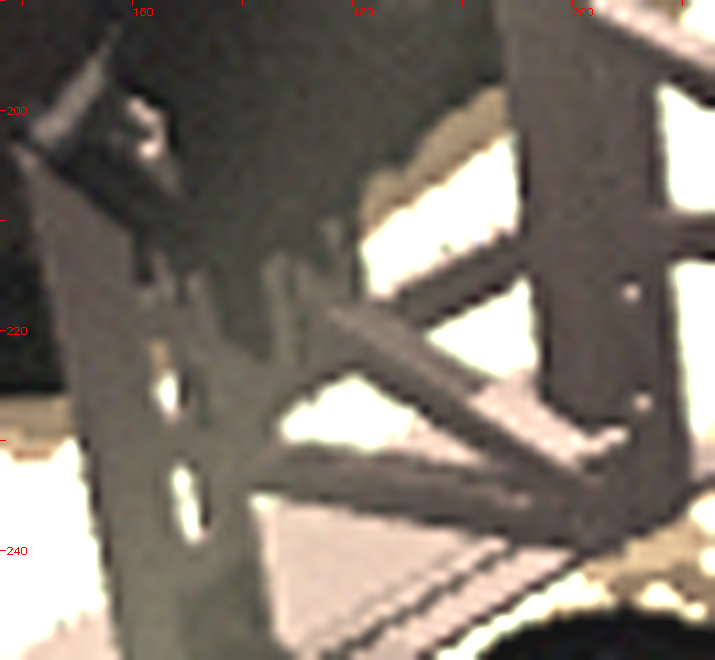

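>>> {"api": "arm_command", "payload": {
  "turn": [
    [0,0,-0.1],
    [0,0,0],
    [0,0,0],
    [0,0,0]
  ],
  "slide": [
    [-0.003,0,0],
    [-0.003,0,0],
    [-0.002,0,0],
    [0,0,0]
  ],
  "jaw": [0,0,0,0]
}}

```text
t: 10.32
position: [0.5483, 0.3025, 0.1889]
ee_rot: [3.141, 0.001, 2.968]
ft_force: [0.0, 0.2, -3.6]
width: 0.0107
```

```bash
python3 -c "
from h import *
rk()"
```

```text
t 10.32 along 0.4876 lat 0.1592 z 0.1889 rot [3.141 0.001 2.968] F rack x,y,z [-0.   0.2 -3.6] M [ 0.05 -0.1   0.  ] w 0.0107
```

>>> {"api": "arm_command", "payload": {
  "turn": [
    [0,0,0],
    [0,0,0],
    [0,0,0]
  ],
  "slide": [
    [-0.002,0,0],
    [-0.002,0,0],
    [0,0,0]
  ],
  "jaw": [0,0,0]
}}

```text
t: 10.57
position: [0.5523, 0.3021, 0.189]
ee_rot: [3.141, 0.001, 2.969]
ft_force: [-0.9, -0.5, -3.5]
width: 0.0105
```

```bash
python3 -c "
from h import *
rk()"
```

```text
t 10.57 along 0.4916 lat 0.1594 z 0.189 rot [3.141 0.001 2.969] F rack x,y,z [-0.8 -0.6 -3.5] M [ 0.   -0.18  0.02] w 0.0105
```

>>> {"api": "arm_command", "payload": {
  "turn": [
    [0,0,0],
    [0,0,0],
    [0,0,0]
  ],
  "slide": [
    [-0.002,0,0],
    [-0.002,0,0],
    [0,0,0]
  ],
  "jaw": [0,0,0]
}}

```text
t: 10.82
position: [0.5557, 0.3017, 0.189]
ee_rot: [3.141, -0.001, 2.969]
ft_force: [-0.9, -0.3, -3.6]
width: 0.0106
```

```bash
python3 -c "
from h import *
rk()"
```

```text
t 10.82 along 0.4951 lat 0.1597 z 0.189 rot [ 3.141 -0.001  2.969] F rack x,y,z [-0.8 -0.5 -3.6] M [ 0.    0.11 -0.01] w 0.0106
```

>>> {"api": "arm_command", "payload": {
  "turn": [
    [0,0,0],
    [0,0,0],
    [0,0,0]
  ],
  "slide": [
    [-0.002,0,0],
    [-0.002,0,0],
    [0,0,0]
  ],
  "jaw": [0,0,0]
}}

```text
t: 11.07
position: [0.556, 0.3021, 0.1889]
ee_rot: [-3.14, -0.008, 2.972]
ft_force: [-0.2, -0.1, -3.0]
width: 0.0108
```

```bash
python3 -c "
from h import *
rk()
crop(vision.snapshot('side'),148,190,213,250,11,'s13.png')"
```

```text
t 11.07 along 0.4953 lat 0.1601 z 0.1889 rot [-3.14  -0.008  2.972] F rack x,y,z [-0.1 -0.1 -3. ] M [ 0.01  0.08 -0.01] w 0.0108
```

View pics/s13.png

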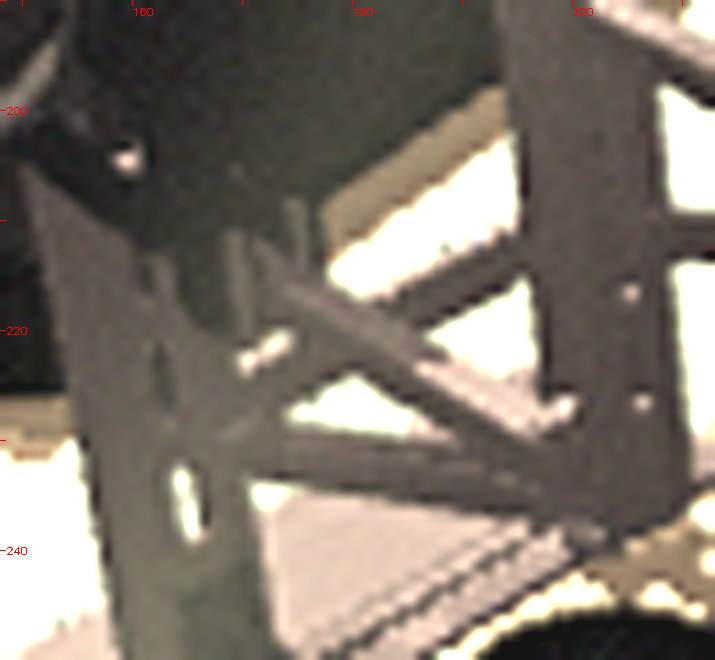

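>>> {"api": "arm_command", "payload": {
  "turn": [
    [0,-0.4,0],
    [0,0,0]
  ],
  "slide": [
    [-0.003,0,0],
    [-0.004,0,0]
  ],
  "jaw": [0,0]
}}

```text
t: 11.28
position: [0.5581, 0.3021, 0.1887]
ee_rot: [-3.138, -0.009, 2.975]
ft_force: [-7.3, 0.0, -4.3]
width: 0.0105
```

```bash
python3 -c "
from h import *
rk()"
```

```text
t 11.28 along 0.4974 lat 0.1605 z 0.1887 rot [-3.138 -0.009  2.975] F rack x,y,z [-7.2 -1.2 -4.3] M [ 0.19  1.72 -0.01] w 0.0105
```

>>> {"api": "arm_command", "payload": {
  "turn": [
    [0,-0.6,0.2],
    [0,-0.8,0.2],
    [0,-0.8,0.2]
  ],
  "slide": [
    [-0.005,0,0],
    [-0.006,0,0],
    [-0.006,0,0]
  ],
  "jaw": [0,0,0]
}}

```text
t: 11.53
position: [0.5619, 0.3027, 0.1859]
ee_rot: [-3.133, 0.004, 2.972]
ft_force: [-10.0, 2.2, -8.1]
width: 0.0103
```

```bash
python3 -c "
from h import *
rk();crop(vision.snapshot('side'),148,190,213,250,11,'s14.png')"
```

```text
t 11.53 along 0.501 lat 0.1617 z 0.1859 rot [-3.133  0.004  2.972] F rack x,y,z [-10.2   0.4  -8.1] M [ 0.45  2.39 -0.06] w 0.0103
```

View pics/s14.png

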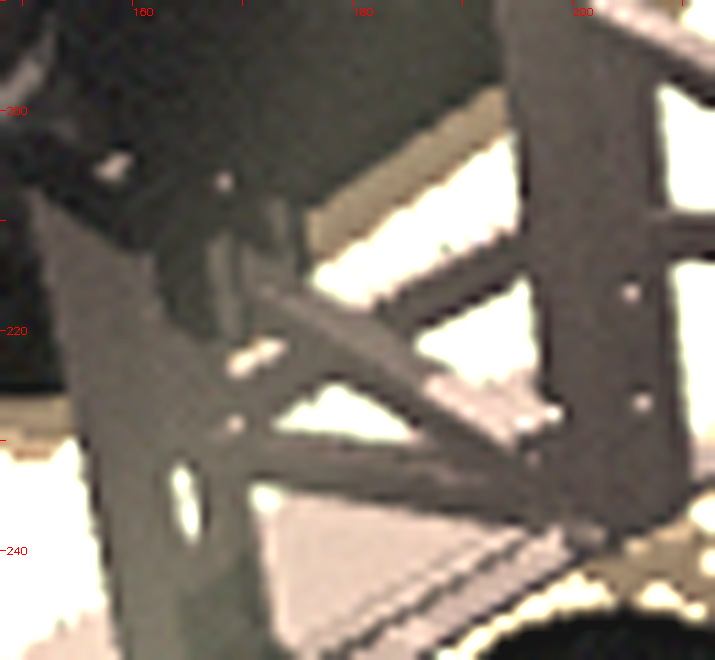

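>>> {"api": "arm_command", "payload": {
  "turn": [
    [-0.4,0,0],
    [-0.2,0,0],
    [0,0,0]
  ],
  "slide": [
    [-0.003,-0.001,0.002],
    [-0.003,-0.001,0.004],
    [-0.003,0,0.005]
  ],
  "jaw": [0,0,0]
}}

```text
t: 11.83
position: [0.5618, 0.3039, 0.1762]
ee_rot: [3.139, -0.008, 2.98]
ft_force: [-15.8, -2.7, 27.3]
width: 0.0106
```

```bash
python3 -c "
from h import *
rk()"
```

```text
t 11.83 along 0.5007 lat 0.1629 z 0.1762 rot [ 3.139 -0.008  2.98 ] F rack x,y,z [-15.1  -5.4  27.3] M [-0.51  2.94 -0.19] w 0.0106
```

>>> {"api": "arm_command", "payload": {
  "turn": [
    [0,0,0],
    [0,0,0]
  ],
  "slide": [
    [0.0,0,0],
    [0,0,0]
  ],
  "jaw": [0,0]
}}

```text
t: 12.0
position: [0.562, 0.3041, 0.1769]
ee_rot: [3.139, -0.007, 2.981]
ft_force: [-3.1, -0.5, -3.8]
width: 0.0107
```

```bash
python3 -c "
from h import *
rk();crop(vision.snapshot('side'),148,190,213,250,11,'s15.png')"
```

```text
t 12.0 along 0.5009 lat 0.1631 z 0.1769 rot [ 3.139 -0.007  2.981] F rack x,y,z [-2.9 -1.  -3.8] M [ 0.01  0.44 -0.07] w 0.0107
```

View pics/s15.png

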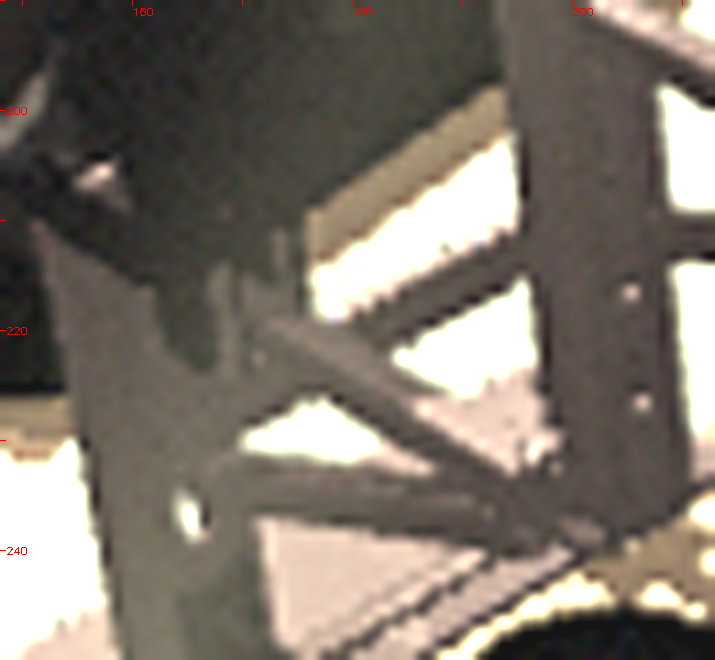

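>>> {"api": "arm_command", "payload": {
  "turn": [
    [0,-0.3,0.2],
    [0,-0.3,0.2],
    [0,0,0]
  ],
  "slide": [
    [0,-0.001,0.002],
    [0,-0.001,0.003],
    [0,0,0.003]
  ],
  "jaw": [0,0,0]
}}

```text
t: 12.3
position: [0.5615, 0.3049, 0.1758]
ee_rot: [3.134, 0.008, 2.972]
ft_force: [-6.8, -3.8, 12.9]
width: 0.0103
```

```bash
python3 -c "
from h import *
rk()"
```

```text
t 12.3 along 0.5002 lat 0.1639 z 0.1758 rot [3.134 0.008 2.972] F rack x,y,z [-6.  -4.9 12.9] M [-1.23  1.22 -0.22] w 0.0103
```

>>> {"api": "arm_command", "payload": {
  "turn": [
    [0,0,0],
    [0,0,0],
    [0,0,0]
  ],
  "slide": [
    [0,0,0],
    [0,0,-0.003],
    [0,0,-0.003]
  ],
  "jaw": [0,0,0]
}}

```text
t: 12.55
position: [0.562, 0.3034, 0.1799]
ee_rot: [3.136, 0.009, 2.971]
ft_force: [3.6, 4.0, -19.2]
width: 0.0108
```

```bash
python3 -c "
from h import *
rk()"
```

```text
t 12.55 along 0.5009 lat 0.1625 z 0.1799 rot [3.136 0.009 2.971] F rack x,y,z [  2.9   4.6 -19.2] M [ 1.01 -0.12  0.24] w 0.0108
```

>>> {"api": "arm_command", "payload": {
  "turn": [
    [0,0,0],
    [0.2,0.4,0],
    [0,0,0],
    [0,0,0]
  ],
  "slide": [
    [0,0,0],
    [0,0,0.003],
    [0,0,0.003],
    [0,0,0.003]
  ],
  "jaw": [0,0,0,0]
}}

```text
t: 12.88
position: [0.5616, 0.3045, 0.176]
ee_rot: [3.139, 0.001, 2.969]
ft_force: [-7.0, -3.3, 9.3]
width: 0.01
```

```bash
python3 -c "
from h import *
rk()"
```

```text
t 12.88 along 0.5004 lat 0.1635 z 0.176 rot [3.139 0.001 2.969] F rack x,y,z [-6.3 -4.4  9.3] M [-0.95  1.02 -0.16] w 0.01
```

>>> {"api": "arm_command", "payload": {
  "turn": [
    [0,0,0],
    [0,0,0]
  ],
  "slide": [
    [0,0,0],
    [0,0,0]
  ],
  "jaw": [0,0]
}}

```text
t: 13.05
position: [0.5621, 0.3044, 0.1778]
ee_rot: [3.139, 0.003, 2.968]
ft_force: [-2.7, 0.9, -6.2]
width: 0.0107
```

```bash
python3 -c "
from h import *
rk()"
```

```text
t 13.05 along 0.5009 lat 0.1635 z 0.1778 rot [3.139 0.003 2.968] F rack x,y,z [-2.8  0.4 -6.2] M [0.16 0.48 0.03] w 0.0107
```

>>> {"api": "arm_command", "payload": {
  "turn": [
    [0,0,0],
    [0,0,0],
    [0,0,0],
    [0,0,0],
    [0,0,0]
  ],
  "slide": [
    [0,0,0.002],
    [0,0,0.003],
    [0,0,0.003],
    [0,0,0],
    [0,0,0]
  ],
  "jaw": [0,0,0.4,0.4,0.4]
}}

```text
t: 13.47
position: [0.5658, 0.3064, 0.176]
ee_rot: [3.133, 0.012, 2.966]
ft_force: [-0.2, 0.5, 0.1]
width: 0.0341
```

```bash
python3 -c "
from h import *
rk();crop(vision.snapshot('side'),148,180,213,250,10,'s16.png')"
```

```text
t 13.47 along 0.5043 lat 0.1661 z 0.176 rot [3.133 0.012 2.966] F rack x,y,z [-0.3  0.4  0.1] M [ 0.02 -0.01  0.01] w 0.0341
```

View pics/s16.png

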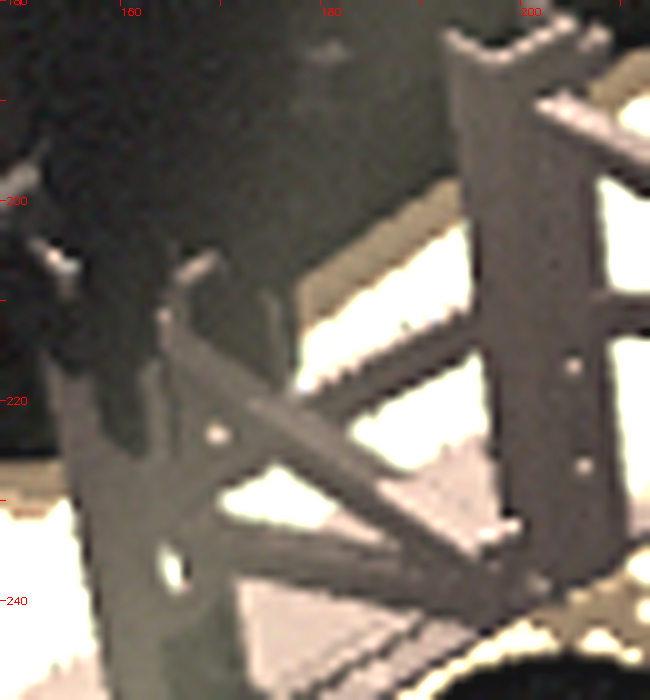

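>>> {"api": "arm_command", "payload": {
  "turn": [
    [0,0,0],
    [0,0,0],
    [0,0,0],
    [0,0,0],
    [0,0,0],
    [0,0,0],
    [0,0,0],
    [0,0,0]
  ],
  "slide": [
    [0,-0.002,-0.006],
    [0,-0.002,-0.01],
    [0,0,-0.015],
    [0,0,-0.02],
    [0,0,-0.02],
    [0,0,-0.02],
    [0,0,-0.02],
    [0,0,-0.015]
  ],
  "jaw": [0.4,0.4,0.4,0.4,0.4,0.4,0.4,0.4]
}}

```text
t: 14.18
position: [0.565, 0.298, 0.3079]
ee_rot: [3.136, 0.011, 2.963]
ft_force: [-0.3, 0.9, -0.4]
width: 0.0339
```

```bash
python3 -c "
from h import *
rk();crop(vision.snapshot('side'),145,165,245,250,8,'s17.png');crop(vision.snapshot('top'),140,140,240,240,7,'t17.png')"
```

```text
t 14.18 along 0.5049 lat 0.1577 z 0.3079 rot [3.136 0.011 2.963] F rack x,y,z [-0.4  0.9 -0.4] M [ 0.02 -0.01  0.05] w 0.0339
```

View pics/s17.png

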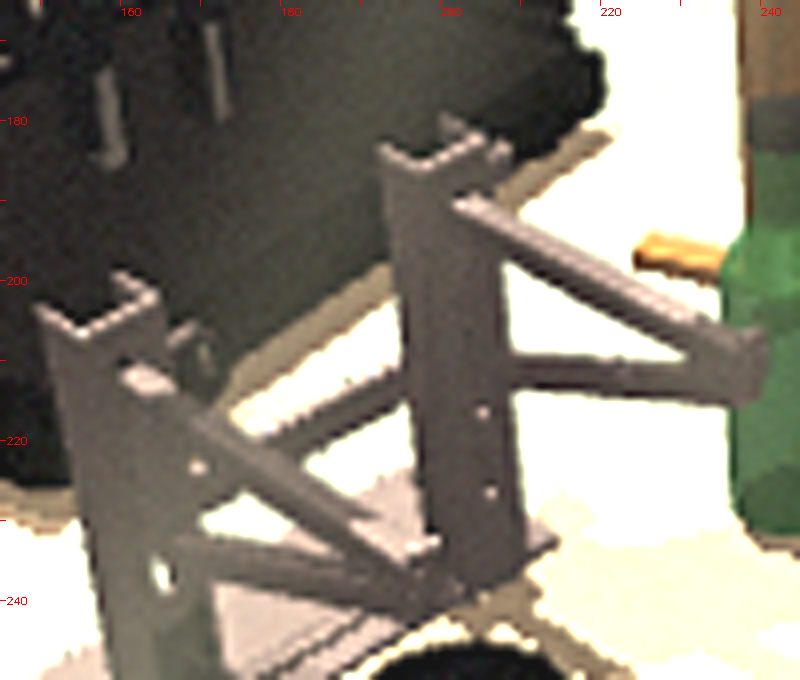

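View pics/t17.png

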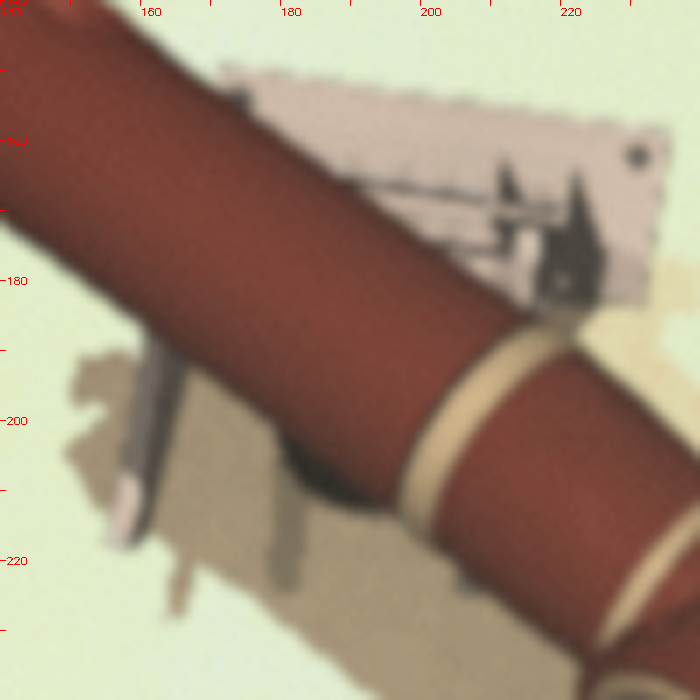

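Run:
```python
from h import *
im=vision.snapshot('side')
a=-.174;rx=np.array([np.cos(a),np.sin(a),0]);ry=np.array([-rx[1],rx[0],0]);z=np.array([0,0,1])
S=np.array([.605,.2918,0.]);M=S-.16*ry
def pts(S):
    L=[(0,-.018,.22),(0,.018,.22)]
    for zt in(0,): L+=[(0,-.006,.2),(0,.006,.2),(-.16,.006,.2),(-.17,-.006,.207),(-.17,.006,.207),(-.018,.006,.116),(0,.006,.116),(-.17,.006,.184)]
    return [proj('side',S+q[0]*rx+q[1]*ry+q[2]*z) for q in L]
crop(im,145,192,210,250,12,'s18a.png',pts(S));crop(im,185,172,245,222,12,'s18b.png',pts(M))
```

```text
(no output)
```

View pics/s18a.png

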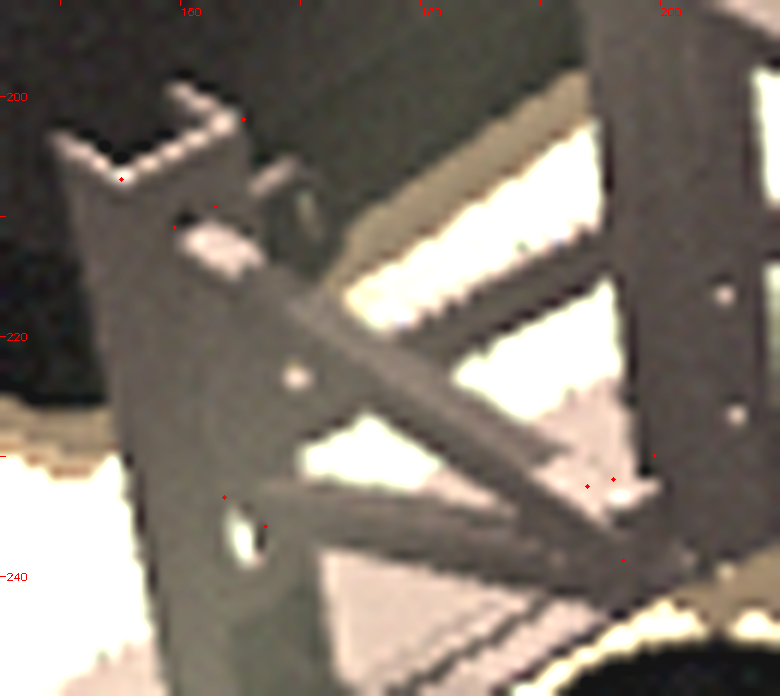

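View pics/s18b.png

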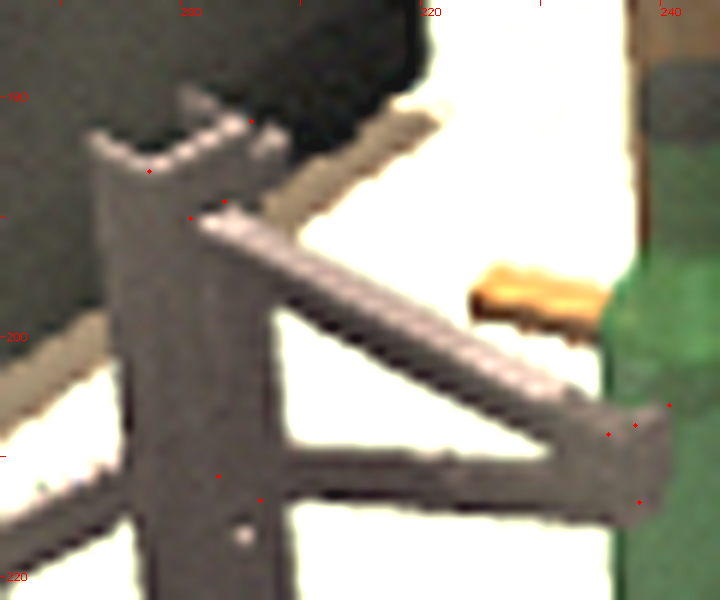

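>>> {"api": "arm_command", "payload": {
  "turn": [
    [0.3,0.5,-0.2],
    [0,0,0],
    [0,0,0],
    [0,0,0],
    [0,0,0],
    [0,0,0],
    [0,0,0]
  ],
  "slide": [
    [-0.006,0.002,0.01],
    [-0.006,0.001,0.02],
    [-0.004,0,0.02],
    [0,0,0.02],
    [0,0,0.015],
    [0,0,0.005],
    [0,0,0]
  ],
  "jaw": [0,0,0,0,0,0,0]
}}

```text
t: 14.92
position: [0.5826, 0.294, 0.2022]
ee_rot: [-3.131, -0.007, 2.967]
ft_force: [-0.2, 0.0, 0.1]
width: -0.0001
```

```bash
python3 -c "
from h import *
rk()"
```

```text
t 14.92 along 0.5229 lat 0.1568 z 0.2022 rot [-3.131 -0.007  2.967] F rack x,y,z [-0.2 -0.   0.1] M [-0.03 -0.02 -0.02] w -0.0001
```

>>> {"api": "arm_command", "payload": {
  "turn": [
    [-0.6,-0.3,0],
    [0,0,0],
    [0,0,0]
  ],
  "slide": [
    [0,0.005,-0.003],
    [0,0,0],
    [0,0,0]
  ],
  "jaw": [0,0,0]
}}

```text
t: 15.17
position: [0.5838, 0.2991, 0.204]
ee_rot: [-3.141, -0.003, 2.967]
ft_force: [0.2, -0.4, 0.4]
width: 0.0
```

```bash
python3 -c "
from h import *
rk()"
```

```text
t 15.17 along 0.5232 lat 0.162 z 0.204 rot [-3.141 -0.003  2.967] F rack x,y,z [ 0.3 -0.3  0.4] M [ 0.01 -0.01  0.01] w 0.0
```

>>> {"api": "arm_command", "payload": {
  "turn": [
    [0,0,0],
    [0,0,0],
    [0,0,0]
  ],
  "slide": [
    [0,0,0.002],
    [0,0,0.002],
    [0,0,0.002]
  ],
  "jaw": [0,0,0]
}}

```text
t: 15.42
position: [0.5848, 0.3008, 0.2009]
ee_rot: [3.138, 0.001, 2.967]
ft_force: [-0.2, -0.5, 0.4]
width: 0.0001
```

```bash
python3 -c "
from h import *
rk()"
```

```text
t 15.42 along 0.5238 lat 0.1638 z 0.2009 rot [3.138 0.001 2.967] F rack x,y,z [-0.1 -0.5  0.4] M [0.07 0.01 0.01] w 0.0001
```

>>> {"api": "arm_command", "payload": {
  "turn": [
    [0,0,0],
    [0,0,0]
  ],
  "slide": [
    [0,0,0.002],
    [0,0,0.002]
  ],
  "jaw": [0,0]
}}

```text
t: 15.58
position: [0.5849, 0.3015, 0.1995]
ee_rot: [3.136, 0.004, 2.967]
ft_force: [-2.8, -3.1, 12.4]
width: -0.0002
```

```bash
python3 -c "
from h import *
rk()"
```

```text
t 15.58 along 0.5239 lat 0.1645 z 0.1995 rot [3.136 0.004 2.967] F rack x,y,z [-2.2 -3.5 12.4] M [-0.6   0.55 -0.07] w -0.0002
```

>>> {"api": "arm_command", "payload": {
  "turn": [
    [0,0,0],
    [0,0,0],
    [0,0,0],
    [0,0,0],
    [0,0,0]
  ],
  "slide": [
    [0,0,-0.01],
    [0,0,-0.02],
    [0.01,0,-0.03],
    [0.01,0,-0.03],
    [0,0,-0.01]
  ],
  "jaw": [0,0,0,0,0]
}}

```text
t: 16.0
position: [0.5635, 0.3031, 0.3014]
ee_rot: [3.141, -0.001, 2.967]
ft_force: [0.6, 1.2, 0.7]
width: -0.0002
```

Run:
```python
from h import *
rk()
b=.135;P=np.array([.598,-.240]);bx=np.array([np.cos(b),np.sin(b)]);by=np.array([-bx[1],bx[0]])
st=P-.093*bx-.040*by;print(st)
plan([*st,.29],3.276,18)
print(robot.observe()["joint_positions"])
```

```text
t 16.0 along 0.5025 lat 0.1624 z 0.3014 rot [ 3.141 -0.001  2.967] F rack x,y,z [0.4 1.3 0.7] M [0.06 0.01 0.01] w -0.0002
[ 0.5112 -0.2922]
now [0.5635 0.3031 0.3014] [ 3.1405 -0.001   2.967 ] t 16.0 F [0.6352 1.2384 0.7241] w -0.00017112839386600003
turn each [ 0.   -0.   -0.98]
[[-0.0029, -0.0331, 0.0006], [-0.0023, -0.0331, 0.0006], [-0.0017, -0.0332, 0.0006], [-0.0012, -0.0332, 0.0006], [-0.0006, -0.0332, 0.0006], [-0.0, -0.0332, 0.0006], [0.0005, -0.0332, 0.0006], [0.0011, -0.0332, 0.0006], [0.0017, -0.0332, 0.0006], [0.0022, -0.0331, 0.0006], [0.0028, -0.0331, 0.0006], [0.0034, -0.033, 0.0006], [0.0039, -0.033, 0.0006], [0.0045, -0.0329, 0.0006], [0.0051, -0.0328, 0.0006], [0.0056, -0.0327, 0.0006], [0.0062, -0.0326, 0.0006], [0.0068, -0.0325, 0.0006]]
[-0.0972  0.6575 -0.8243  1.3297  0.4757  1.3547  0.4813]
```

>>> {"api": "arm_command", "payload": {
  "turn": [
    [0,0,-1],
    [0,0,-1],
    [0,0,-1],
    [0,0,-1],
    [0,0,-1],
    [0,0,-1],
    [0,0,-1],
    [0,0,-1],
    [0,0,-1],
    [0,0,-1],
    [0,0,-1],
    [0,0,-1]
  ],
  "slide": [
    [0,-0.02,0],
    [0,-0.033,0],
    [0,-0.033,0],
    [0,-0.033,0],
    [0,-0.033,0],
    [0,-0.033,0],
    [0,-0.033,0],
    [0,-0.033,0],
    [0,-0.033,0],
    [0,-0.033,0],
    [0,-0.033,0],
    [0,-0.033,0]
  ],
  "jaw": [0,0,0,0,0,0,0,0,0,0,0,0]
}}

```text
t: 17.0
position: [0.5381, -0.0831, 0.3031]
ee_rot: [3.131, 0.013, -3.076]
ft_force: [0.7, -0.9, 0.0]
width: 0.0002
```

Run:
```python
from h import *
plan([.5112,-.2922,.29],3.276,8)
print(robot.observe()["joint_positions"])
```

```text
now [ 0.5381 -0.0831  0.3031] [ 3.1307  0.0127 -3.0763] t 17.0 F [ 0.679  -0.8999  0.015 ] w 0.00019015299908747897
turn each [ 0.07  0.09 -0.49]
[[0.0051, -0.0259, 0.0013], [0.0053, -0.0258, 0.0013], [0.0055, -0.0258, 0.0014], [0.0057, -0.0257, 0.0014], [0.006, -0.0257, 0.0015], [0.0062, -0.0256, 0.0015], [0.0064, -0.0256, 0.0016], [0.0066, -0.0255, 0.0016]]
[ 0.7263  0.5278 -0.9743  1.6107  0.4473  1.2329  1.3064]
```

>>> {"api": "arm_command", "payload": {
  "turn": [
    [0.1,0.1,-0.5],
    [0.1,0.1,-0.5],
    [0.1,0.1,-0.5],
    [0.1,0.1,-0.5],
    [0.1,0.1,-0.4],
    [0,0,-0.4],
    [0,0,0],
    [0,0,0],
    [0,0,0],
    [0,0,0]
  ],
  "slide": [
    [0.006,-0.026,0.001],
    [0.006,-0.026,0.001],
    [0.006,-0.026,0.001],
    [0.006,-0.026,0.001],
    [0.006,-0.026,0.001],
    [0.006,-0.026,0.001],
    [0.005,-0.024,0.001],
    [0,-0.012,0],
    [0,0,0],
    [0,0,0]
  ],
  "jaw": [0,0,0,0,0,0,0,0,0,0]
}}

```text
t: 17.83
position: [0.5106, -0.3027, 0.2922]
ee_rot: [-3.138, 0.002, -3.046]
ft_force: [0.2, -0.3, 0.2]
width: 0.0002
```

Run:
```python
from h import *
plan([.5112,-.2922,.29],3.276,1)
print(robot.observe()["joint_positions"])
crop(vision.snapshot('side'),225,80,325,190,6,'s20.png',[proj('side',robot.observe()['position'])])
crop(vision.snapshot('top'),270,130,370,220,7,'t20.png')
```

```text
now [ 0.5106 -0.3027  0.2922] [-3.1379  0.0023 -3.0459] t 17.8333 F [ 0.1909 -0.3198  0.2188] w 0.0001886798660864852
turn each [-0.21  0.13 -2.22]
slide each [-0.0016, 0.0104, 0.0021] x 1
[ 1.0366  0.6226 -0.9553  1.4885  0.5205  1.296   1.696 ]
```

View pics/s20.png

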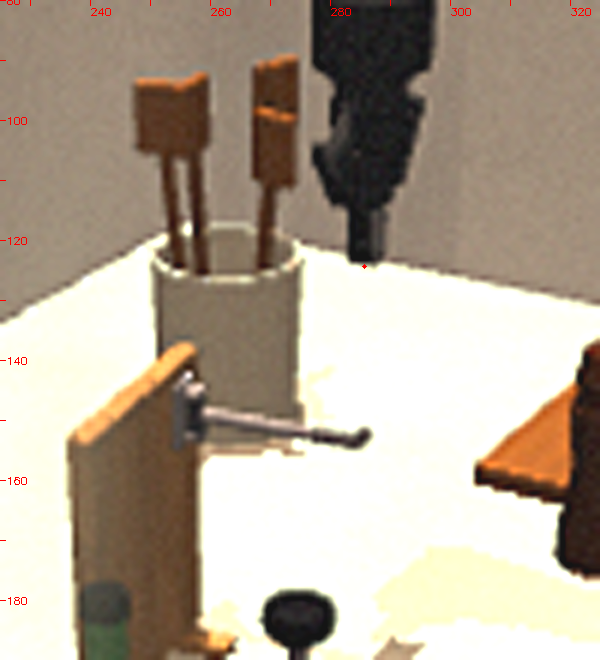

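View pics/t20.png

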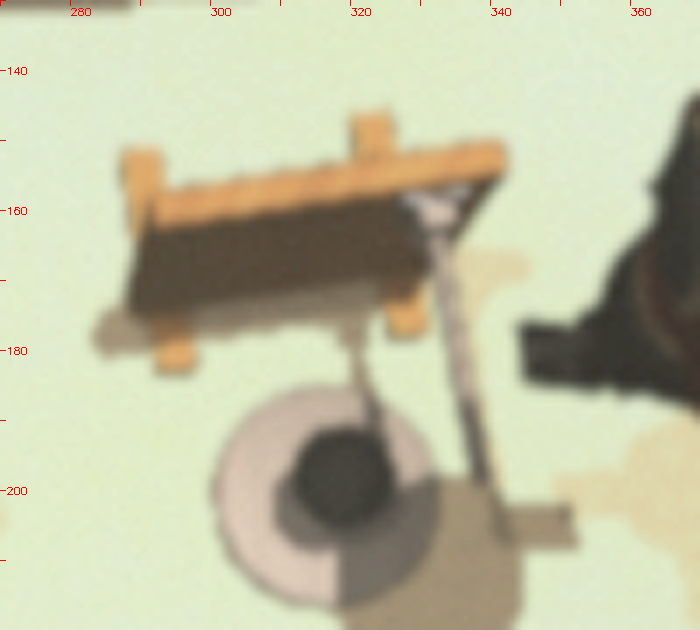

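>>> {"api": "arm_command", "payload": {
  "turn": [
    [-0.2,0.1,-1],
    [0,0,-1],
    [0,0,0],
    [0,0,0],
    [0,0,0],
    [0,0,0],
    [0,0,0],
    [0,0,0]
  ],
  "slide": [
    [0,0.002,0.015],
    [0,0.002,0.02],
    [0,0,0.025],
    [0,0,0.025],
    [0,0,0.015],
    [0,0,0.005],
    [0,0,0],
    [0,0,0]
  ],
  "jaw": [0,0,0,0,0,0,0,0]
}}

```text
t: 18.6
position: [0.5179, -0.279, 0.1902]
ee_rot: [3.141, 0.012, -2.979]
ft_force: [0.7, 0.9, 0.9]
width: 0.0004
```

```bash
cat >> h.py <<'E'
b=.135;Pv=np.array([.598,-.240]);bx=np.array([np.cos(b),np.sin(b)]);by=np.array([-bx[1],bx[0]])
def fc(th,r=.09,extra=0.):
    h=.011*np.sin(th)+.0145*np.cos(th)+.005-extra
    return Pv+r*(-np.cos(th)*bx+np.sin(th)*by)+h*(-np.sin(th)*bx-np.cos(th)*by)
def bd():
    s=robot.observe();q=s["position"][:2]-Pv;f=s["ft_force"]
    print("t",round(s["t"],2),"board rel pivot",np.round([q@bx,q@by],4),"z",round(float(s["position"][2]),4),"rot",np.round(s["ee_rot"],3),"F bx,by,z",np.round([f[:2]@bx,f[:2]@by,f[2]],1),"q",np.round(s["joint_positions"],2))
E
python3 - <<'E'
from h import *
bd();plan([.5112,-.2922,.178],3.276,1)
for d in range(0,91,10):
    q=fc(np.radians(d))-Pv;print(d,np.round([q@bx,q@by],4))
E
```

```text
t 18.6 board rel pivot [-0.0846 -0.0279] z 0.1902 rot [ 3.141  0.012 -2.979] F bx,by,z [0.8 0.8 0.9] q [ 0.99  0.71 -0.92  1.65  0.62  1.08  1.63]
now [ 0.5179 -0.279   0.1902] [ 3.1411  0.012  -2.9789] t 18.6 F [0.6674 0.855  0.8607] w 0.00037236124667864635
turn each [0.04 0.68 1.62]
slide each [0.0089, -0.0119, 0.0121] x 1
0 [-0.09   -0.0195]
10 [-0.0923 -0.0052]
20 [-0.0922  0.0097]
30 [-0.0895  0.025 ]
40 [-0.0838  0.0401]
50 [-0.0753  0.0543]
60 [-0.0639  0.0671]
70 [-0.0499  0.0776]
80 [-0.0337  0.0854]
90 [-0.016  0.09 ]
```

>>> {"api": "arm_command", "payload": {
  "turn": [
    [0,0.6,1],
    [0,0,0.5],
    [0,0,0],
    [0,0,0]
  ],
  "slide": [
    [0.003,0,0.006],
    [0.002,0,0.006],
    [0,0,0],
    [0,0,0]
  ],
  "jaw": [0,0,0,0]
}}

```text
t: 18.93
position: [0.5153, -0.2784, 0.1812]
ee_rot: [-3.139, 0.007, -3.006]
ft_force: [0.1, -0.5, 0.6]
width: 0.0001
```

Run:
```python
from h import *
bd();crop(vision.snapshot('side'),225,100,325,190,7,'s21.png')
```

```text
t 18.93 board rel pivot [-0.0871 -0.0269] z 0.1812 rot [-3.139  0.007 -3.006] F bx,by,z [ 0.  -0.5  0.6] q [ 0.98  0.72 -0.9   1.67  0.63  1.06  1.59]
```

View pics/s21.png

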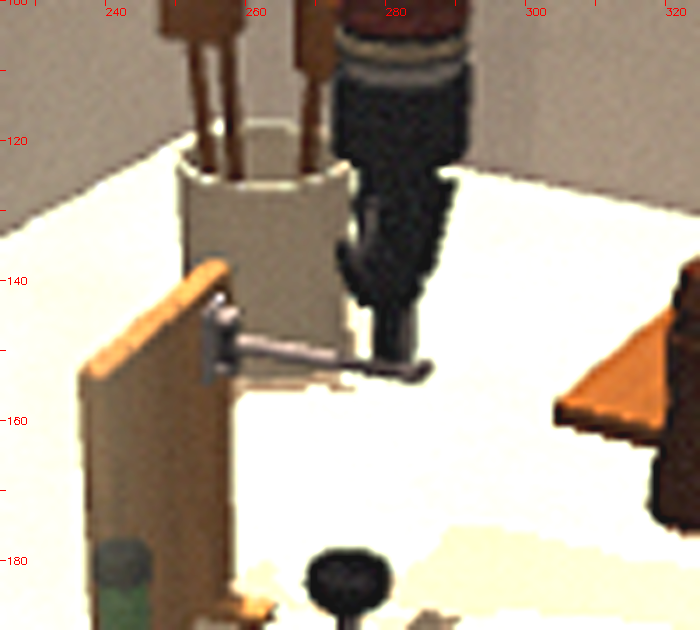

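>>> {"api": "arm_command", "payload": {
  "turn": [
    [0,0.3,0],
    [0,0,0],
    [0,0,0],
    [0,0,0],
    [0,0,0],
    [0,0,0]
  ],
  "slide": [
    [0.002,0.004,0.004],
    [0.003,0.008,0],
    [0,0.008,0],
    [0,0.008,0],
    [0,0.008,0],
    [-0.001,0.008,0]
  ],
  "jaw": [0,0,0,0,0,0]
}}

```text
t: 19.48
position: [0.5057, -0.2368, 0.1776]
ee_rot: [-3.132, 0.005, -3.012]
ft_force: [0.7, -2.5, 0.2]
width: 0.0003
```

Run:
```python
from h import *
bd();crop(vision.snapshot('top'),270,130,370,220,7,'t22.png')
```

```text
t 19.48 board rel pivot [-0.091   0.0156] z 0.1776 rot [-3.132  0.005 -3.012] F bx,by,z [ 0.4 -2.6  0.2] q [ 0.94  0.68 -0.9   1.75  0.63  1.01  1.5 ]
```

View pics/t22.png

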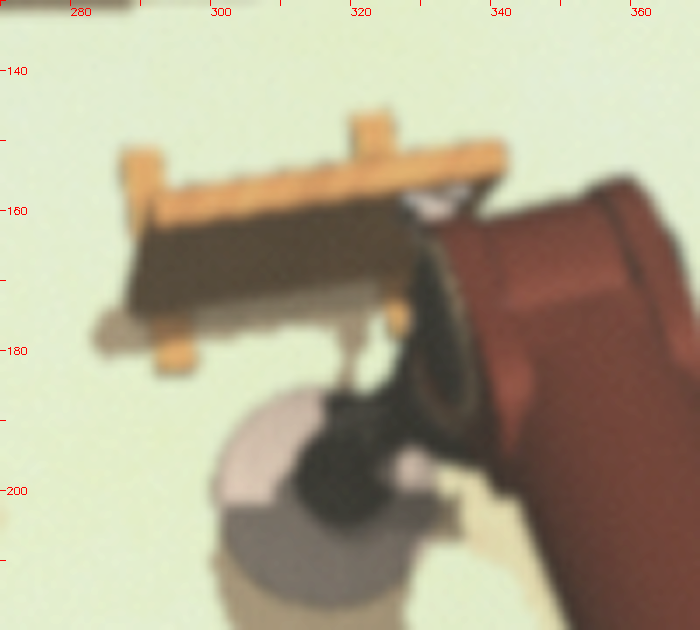

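>>> {"api": "arm_command", "payload": {
  "turn": [
    [-0.4,0.2,0.2],
    [0,0,0],
    [0,0,0],
    [0,0,0],
    [0,0,0],
    [0,0,0],
    [0,0,0],
    [0,0,0]
  ],
  "slide": [
    [-0.001,0.008,0],
    [-0.002,0.008,0],
    [-0.002,0.007,0],
    [-0.003,0.007,0],
    [-0.004,0.007,0],
    [-0.004,0.006,0],
    [-0.005,0.006,0],
    [-0.006,0.005,0]
  ],
  "jaw": [0,0,0,0,0,0,0,0]
}}

```text
t: 20.2
position: [0.5248, -0.1718, 0.1773]
ee_rot: [-3.14, -0.004, -3.013]
ft_force: [0.3, -1.9, 1.5]
width: 0.0001
```

Run:
```python
from h import *
bd();crop(vision.snapshot('side'),225,100,305,190,7,'s23.png')
```

```text
t 20.2 board rel pivot [-0.0634  0.0774] z 0.1773 rot [-3.14  -0.004 -3.013] F bx,by,z [ 0.  -2.   1.5] q [ 0.82  0.67 -0.89  1.76  0.61  1.02  1.39]
```

View pics/s23.png

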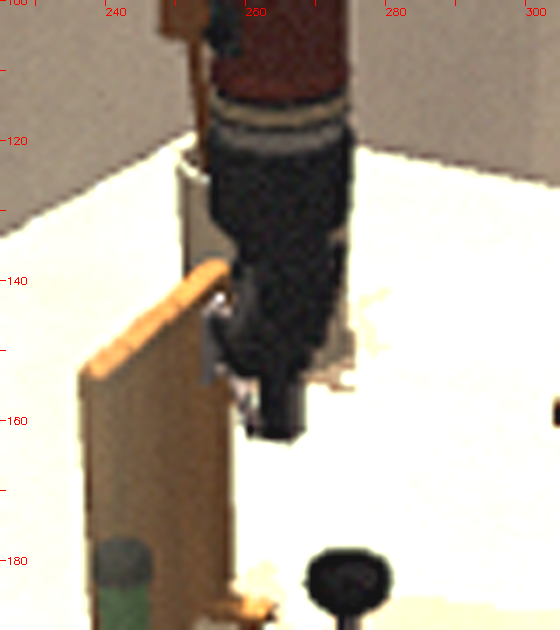

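>>> {"api": "arm_command", "payload": {
  "turn": [
    [0,-0.2,0.2],
    [0,0,0],
    [0,0,0],
    [0,0,0],
    [0,0,0],
    [0,0,0]
  ],
  "slide": [
    [-0.007,0.001,0],
    [-0.008,0.001,0],
    [-0.007,0,0],
    [-0.006,0,0],
    [-0.005,0,0],
    [-0.004,0,0]
  ],
  "jaw": [0,0,0,0,0,0]
}}

```text
t: 20.75
position: [0.5638, -0.1581, 0.1764]
ee_rot: [3.135, -0.004, -3.011]
ft_force: [-1.2, -0.1, -0.5]
width: -0.0002
```

Run:
```python
from h import *
bd();crop(vision.snapshot('side'),225,100,305,190,7,'s24.png');crop(vision.snapshot('top'),270,130,370,220,7,'t24.png')
```

```text
t 20.75 board rel pivot [-0.0228  0.0857] z 0.1764 rot [ 3.135 -0.004 -3.011] F bx,by,z [-1.2  0.  -0.5] q [ 0.75  0.72 -0.88  1.66  0.61  1.06  1.38]
```

View pics/s24.png

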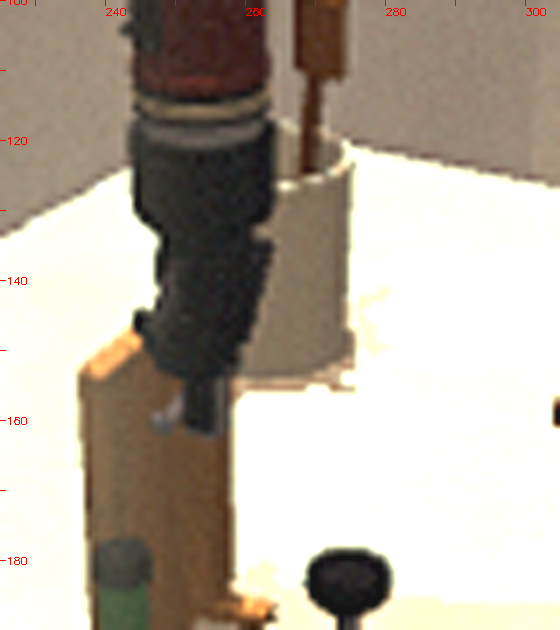

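View pics/t24.png

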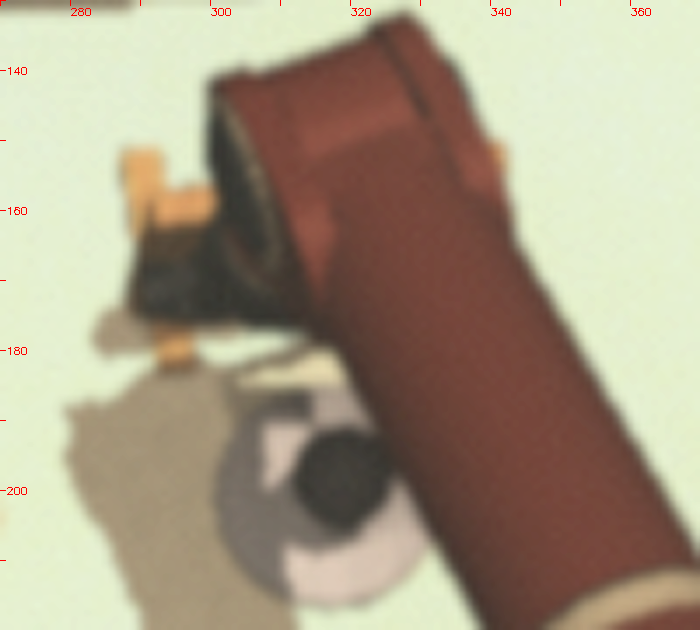

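Near flat; push the last few millimetres while watching force.

>>> {"api": "arm_command", "payload": {
  "turn": [
    [0.3,-0.2,0],
    [0,0,0],
    [0,0,0]
  ],
  "slide": [
    [-0.003,0,0],
    [-0.003,0,0],
    [-0.003,0,0]
  ],
  "jaw": [0,0,0]
}}

```text
t: 21.1
position: [0.5732, -0.1576, 0.1763]
ee_rot: [3.141, -0.0, -3.012]
ft_force: [-2.1, 0.6, 1.1]
width: 0.0
```

Run:
```python
from h import *
bd()
```

```text
t 21.1 board rel pivot [-0.0135  0.085 ] z 0.1763 rot [ 3.141 -0.    -3.012] F bx,by,z [-2.   0.9  1.1] q [ 0.73  0.73 -0.87  1.64  0.62  1.07  1.37]
```

>>> {"api": "arm_command", "payload": {
  "turn": [
    [0,0,0],
    [0,0,0],
    [0,0,0]
  ],
  "slide": [
    [-0.002,0,0],
    [-0.003,0,0],
    [-0.003,0,0]
  ],
  "jaw": [0,0,0]
}}

```text
t: 21.35
position: [0.574, -0.1574, 0.1761]
ee_rot: [-3.141, -0.02, -3.013]
ft_force: [-9.7, -0.1, 6.3]
width: -0.0001
```

Run:
```python
from h import *
bd()
```

```text
t 21.35 board rel pivot [-0.0127  0.085 ] z 0.1761 rot [-3.141 -0.02  -3.013] F bx,by,z [-9.7  1.2  6.3] q [ 0.72  0.74 -0.87  1.63  0.62  1.1   1.37]
```

>>> {"api": "arm_command", "payload": {
  "turn": [
    [0,-0.5,0],
    [0,0,0],
    [0,0,0],
    [0,0,0],
    [0,0,0],
    [0,0,0],
    [0,0,0],
    [0,0,0],
    [0,0,0],
    [0,0,0]
  ],
  "slide": [
    [0.01,0,0],
    [0.02,0,0],
    [0.03,0,0],
    [0.02,0,-0.02],
    [0.01,0,-0.03],
    [0.01,-0.02,-0.03],
    [0,-0.03,-0.03],
    [0,-0.03,-0.02],
    [0,-0.03,0],
    [0,-0.02,0]
  ],
  "jaw": [0,0,0,0,0,0,0,0,0,0]
}}

```text
t: 22.18
position: [0.4949, -0.3008, 0.317]
ee_rot: [-3.132, 0.005, -3.002]
ft_force: [-0.2, -0.1, -0.3]
width: 0.0001
```

Run:
```python
from h import *
bd();crop(vision.snapshot('side'),225,120,305,210,7,'s25.png');crop(vision.snapshot('top'),150,130,370,240,3,'t25.png')
```

```text
t 22.18 board rel pivot [-0.1104 -0.0464] z 0.317 rot [-3.132  0.005 -3.002] F bx,by,z [-0.2 -0.  -0.3] q [ 1.08  0.58 -0.99  1.49  0.5   1.33  1.75]
```

View pics/s25.png

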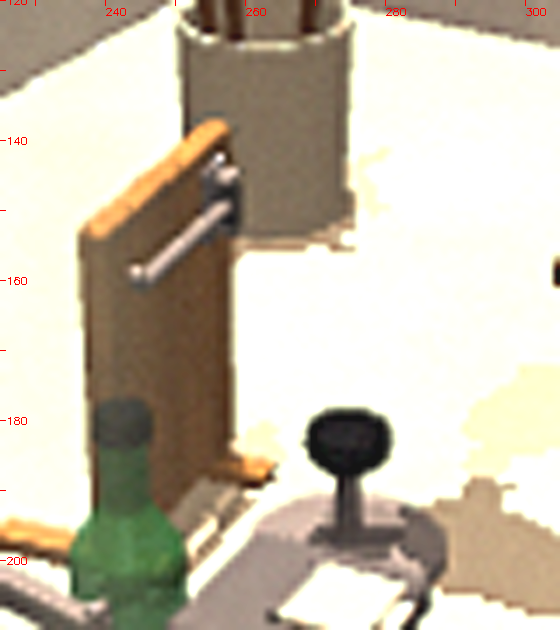

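View pics/t25.png

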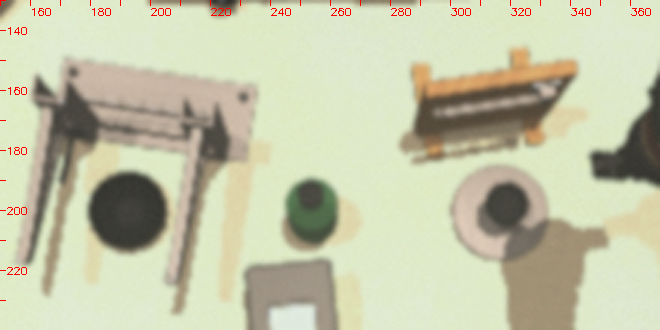

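Run:
```python
from h import *
im=vision.snapshot('top').astype(int)
crop(im.astype(np.uint8),280,140,350,190,11,'t26.png')
pts=[]
for u in range(299,324):
    col=im[158:178,u].sum(1);bl=im[158:178,u,2]
    seg=np.clip(bl-45,0,None).astype(float); seg[:4]=0
    k=np.argmax(seg[4:13])+4; w=seg[k-2:k+3]; v=158+(w@np.arange(k-2,k+3))/w.sum()
    pts.append(ray("top",u,v,.194)[:2])
pts=np.array(pts);l=cv2.fitLine(pts.astype(np.float32),cv2.DIST_HUBER,0,.01,.01).ravel();print("rod",l,np.arctan2(-l[0],l[1]))
q=pts-Pv;print(np.round(np.c_[q@bx,q@by][::4],4))
# brackets
n=np.array([.1734,.9848]);m0=np.array([.4776,.1533])
im=im.astype(np.uint8)
for v in range(184,214,3):
    r=[]
    for lo,hi in((148,172),(200,222)):
        a,b=edges(im[v],lo,hi); r.append(((ray("top",(a+b)/2,v,.2)[:2]-m0)@n,b-a) if a==a and b==b else None)
    print(v,r)
```

```text
rod [ 0.136  -0.9907  0.5929 -0.1795] -3.005219
[[0.0033 0.1057]
 [0.0032 0.0925]
 [0.0027 0.0795]
 [0.0031 0.0663]
 [0.0031 0.0531]
 [0.0028 0.04  ]
 [0.0031 0.0268]]
184 [(np.float64(0.16081835598242425), np.float64(3.415517241379291)), (np.float64(-0.0004955054856300744), np.float64(3.515517241379314))]
187 [(np.float64(0.16045530002173897), np.float64(3.501602564102569)), (np.float64(-0.0006178717241934155), np.float64(3.854166666666657))]
190 [(np.float64(0.16049842254628022), np.float64(3.381034482758622)), (np.float64(-0.00048801504696865136), np.float64(3.4833333333333485))]
193 [(np.float64(0.1602683228231905), np.float64(3.619658119658112)), (np.float64(0.01022278392683994), np.float64(10.916666666666657))]
196 [(np.float64(0.16028364066702214), np.float64(3.255681818181813)), (np.float64(0.008514950125348628), np.float64(8.979166666666657))]
199 [(np.float64(0.15991205245870752), np.float64(3.623475609756099)), (np.float64(0.0060136966611735974), np.float64(8.214285714285722))]
202 [(np.float64(0.15978770790207675), np.float64(3.23737373737373)), (np.float64(0.005895541911503452), np.float64(7.271428571428572))]
205 [(np.float64(0.1595623999833498), np.float64(3.610119047619037)), (np.float64(0.0055081672523498845), np.float64(7.833333333333314))]
208 [(np.float64(0.15964864007660537), np.float64(3.3125)), (np.float64(0.009111703658060808), np.float64(9.6875))]
211 [(np.float64(0.1591009420312314), np.float64(3.686813186813197)), (np.float64(0.009038373616637386), np.float64(10.214285714285722))]
```

View pics/t26.png

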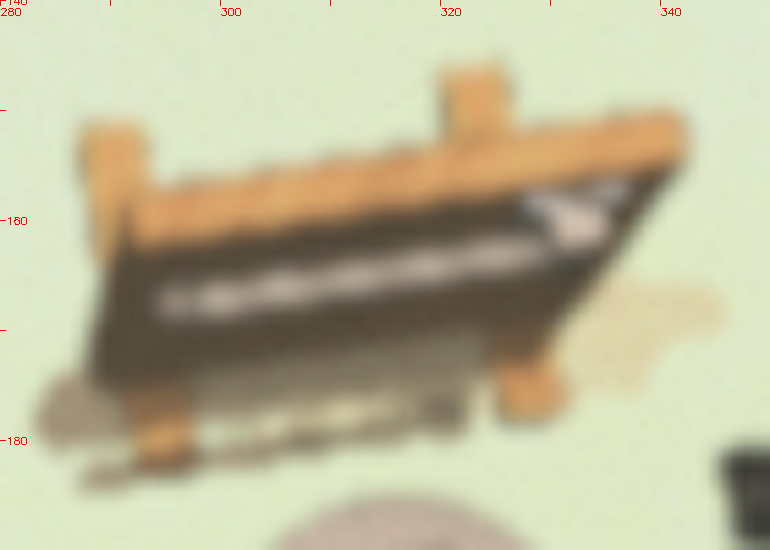

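Run:
```python
from h import *
im=vision.snapshot('side')
a=-.174;rx=np.array([np.cos(a),np.sin(a),0]);ry=np.array([-rx[1],rx[0],0]);z=np.array([0,0,1])
S=np.array([.605,.2918,0.])
L=[(0,-.006,.2),(0,.006,.2),(-.17,-.006,.207),(-.17,.006,.207)]
for c,d in((0,0),(.045,0)):
    for q in((-.17,.006,.007),(-.17,.006,-.016),(0,.006,0),(-.018,.006,-.084)):
        x=q[0]*np.cos(c)+q[2]*np.sin(c)*0; zz=q[2]+q[0]*np.sin(c); print(c,q,np.round(proj('side',S+x*rx+q[1]*ry+(.2+zz)*z),1))
crop(im,145,192,210,250,12,'s27.png',[proj('side',S+q[0]*rx+q[1]*ry+q[2]*z) for q in L])
```

```text
0 (-0.17, 0.006, 0.007) [195.6 231.5]
0 (-0.17, 0.006, -0.016) [196.4 238.2]
0 (0, 0.006, 0) [159.1 210.4]
0 (-0.018, 0.006, -0.084) [166.7 235.4]
0.045 (-0.17, 0.006, 0.007) [195.8 233.7]
0.045 (-0.17, 0.006, -0.016) [196.7 240.4]
0.045 (0, 0.006, 0) [159.1 210.4]
0.045 (-0.018, 0.006, -0.084) [166.7 235.6]
```

View pics/s27.png

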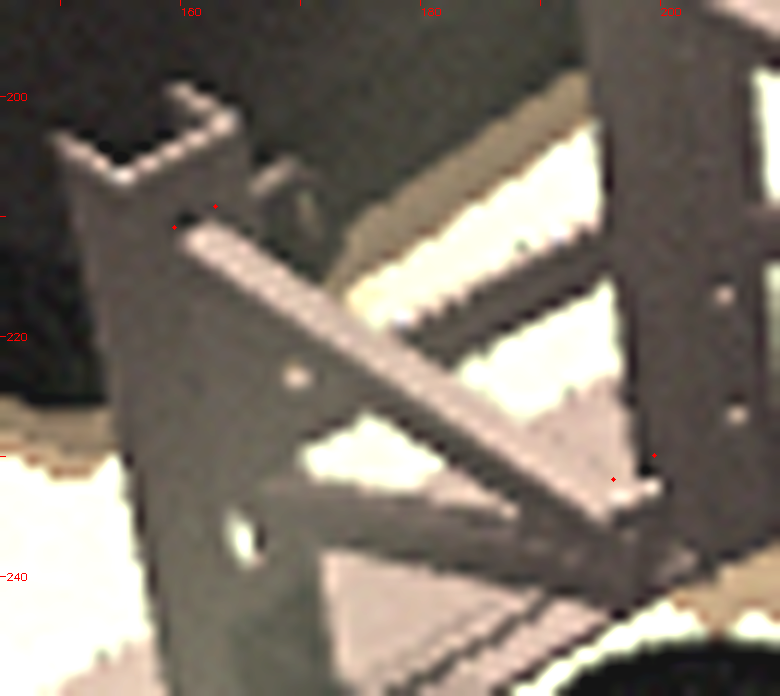

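```bash
python3 -c "
from workcell import order
print(order.close_job())"
```

```text
the job is handed in; nothing more can be done
None
```

The spare bracket is hooked into the top two slots of the empty (left) upright and pressed home, and the emptied arm is swung flat against the board. I handed the job in at about 22 s with the gripper clear of everything.

**Bracket height:** pressing the shut fingertips on the top bar near the back met it at z 0.1995 m with 12 N. The seat is at 0.200 m.

**Spring catch:** I could not see the pin. That it has snapped out is inferred from the bracket being fully down. A lift test with about 15 N was unclear. The tool rose about 4 mm, more than the 1.5 mm play, from pin clearance, slip in the fingers or the bracket lifting. I pressed it down again afterwards.

**Alignment:** in the top view the two brackets are 160–161 mm apart. The spare's nose sags about 0.035 rad in the side view, within the allowed 0.05.

**Press force:** the first press down peaked at about 27 N at the wrist when it bottomed out, above the 14 N the notes suggest but well under the limits.

**Swing arm:** I pushed it to its stop with about 10 N. In the top view it is parallel to the board to within about 0.005 rad.

**Bystanders:** by eye, those in the last pictures (bottle, dish, press, canister) stand as they did. The mill and turner were outside those last pictures and not rechecked; nothing was felt touching either.

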